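Load the sterilising box from the scoop tray

TASK

The rinsed bite blocks go into the sterilising box without being touched: open the box's hinged lid, pick up the scoop tray by its tab and tip all three blocks over its spout into the box. Then stand the empty tray back upright in the middle of the drying mat and shut the lid fully. Leave the other things on the worktop where they are.

Things in the scene. Friction and masses are not known exactly. Their poses are not given: they have to be found in the camera images.
- steri_box: aluminium sterilising box fixed to the worktop, open top closed by a hinged lid. Outside 170 (x) x 220 (y) x 120 mm high, walls 4 mm, inner floor 8 mm above the worktop. Origin: centre of its underside; x points from the front to the hinge side, z up.
- lid (a joint): hinge of the box's lid, rad: 0 = shut, 1.85 = fully open, leaning back on its stop. Its stiff hinge holds it from about halfway up; lower, it sinks shut by itself. Opening lifts the front edge up and back.
- lid_hinge (a point): middle of the lid's hinge line, at the box's far upper edge (85, 0, 120 mm in the box's frame); the line runs along the box's y. The lid reaches 174 mm from it, 26 mm past the knob, and is 5 mm thick.
- lid_knob (a point): centre of the gripping part of the lid's round knob (26 mm diameter, 21 mm high, 12 mm stem below), 148 mm from the hinge line towards the front, 31 mm above it when shut; the knob's top is 12 mm farther out. z points along the knob's axis, out of the lid, and turns with it. Pinched from above across the hinge direction, it can turn between the fingers.
- scoop_tray: loose steel scoop tray, 0.25 kg, that holds the blocks. Floor 122 x 122 mm, 4 mm thick; walls 4 mm thick and 45 mm high on its -x, +x and -y sides; on its +y side there is no wall but a low spout that slopes up to the lip. Origin: centre of its underside, z up.
- tray_grip (a point): place to pinch the tray: middle of the flat upright tab on the tray's -x wall (8 mm thick, dark-sleeved, along the tray's x, 42 mm wide along y, its top edge 20 mm above this point). It lies at (-60, 0, 85) mm in the tray's frame, 40 mm above the wall's top; the tray's axes.
- tray_lip (a point): middle of the spout's lip, at (0, 94, 14) mm in the tray's frame; the lip is 122 mm long along the tray's x. Axes as the tray's.
- mat: thin ribbed drying mat fixed to the worktop, 200 x 200 mm, top 4 mm (ribs 5 mm) above the worktop. Origin: centre of its underside.
- bite_block_a: chunky bite block, about 45 x 48 x 42 mm, 20 g, one of three alike that lie in the scoop tray. Origin: centre of its underside as it starts.
- bite_block_b: chunky bite block, about 45 x 48 x 42 mm, 20 g, one of three alike that lie in the scoop tray. Origin: centre of its underside as it starts.
- bite_block_c: chunky bite block, about 45 x 48 x 42 mm, 20 g, one of three alike that lie in the scoop tray. Origin: centre of its underside as it starts.
- articulator: bystander, not to be disturbed: metal dental articulator with plaster casts, 147 x 84 x 106 mm. Origin: centre of its underside.
- study_model_b: bystander, not to be disturbed: white plaster model of a jaw, 54 x 66 x 32 mm. Origin: centre of its underside.
- study_model_c: bystander, not to be disturbed: buff plaster model of a jaw, 52 x 63 x 32 mm. Origin: centre of its underside.
- mixing_bowl: bystander, not to be disturbed: rubber mixing bowl, 116 mm across, 70 mm high. Origin: centre of its underside.
- bur_block: bystander, not to be disturbed: block of burs, 36 x 58 x 40 mm. Origin: centre of its underside.
- imp_tray_b: bystander, not to be disturbed: metal impression tray, 74 x 80 x 16 mm. Origin: centre of its underside.
- probe_a: bystander, not to be disturbed: thin dental probe lying flat, 181 mm long. Origin: centre of its underside.
- mirror_a: bystander, not to be disturbed: dental mirror lying flat, 162 mm long. Origin: centre of its underside.
- retainer_box: bystander, not to be disturbed: small closed case, 42 x 64 x 33 mm. Origin: centre of its underside.
Not all that is in view belongs to the job. What is shaped like the bite_block_a but green or yellow is not meant.

How it is judged:
By the outcome, as a careful person would: the job done as asked, in the order asked, and still so for the second after the job is handed in, with the robot touching nothing.
It also fails if it takes over 72 s, if anything falls off the work surface, if the arm or the gripper's body presses on something with over 40 N, if the wrist force passes 120 N, or if a joint passes its speed limit or range.

ROBOT

A 6-joint arm with a two-finger parallel gripper is mounted at the origin on a cart in front of the work surface, level with it; the furniture and walls round the work are solid. World frame = base frame: x ahead of the robot, y to its left, z up, the work surface at z = 0. Lengths are in m, angles in degrees, forces in N, time in s.
With the tool pointing down it reaches from about 0.3 to 0.825 m from the base axis. Payload 5.4 kg.
Tool frame: the origin (TCP) lies midway between the tips of the shut fingers; the grasp point (between the pads) lies 19 mm behind it; z points along the fingers, y is the direction in which the jaws open and shut (so a half turn about z gives the same grasp; the last joint's range is limited). The gripper opens to 92 mm and grips with 3 to 60 N. Pads are 20 mm wide; open, the fingers measure 128 mm over their backs; the gripper's body (75 mm by 189 mm) begins 69 mm behind the grasp point.
Start: joints at [55.457, 9.076, 91.501, -0, 79.423, -12.038], TCP at [0.22, 0.531, 0.215] pointing down, gripper open.
Joint ranges: [-166.64, 166.64], [-54.1, 131.32], [10.49, 154.53], [-73.88, 253.88], [9.74, 151.15], [-171.62, 171.62]. Speed limits (degrees/s): [147.25, 147.25, 180, 180, 180, 180].

INTERFACE

Orientations are given as a 3x3 rotation matrix whose columns are the frame's x, y, z axes.
In Python, from bench import bot, optics, order gives the robot as it stands. The module is installed in compiled form; this text tells all that it offers.
- The arm moves only by the tool drive_tool, never from a script. Its argument "moves" is a list that holds one entry, the list of rows, each a list of 7 numbers: the shift along the world's x, y, z in mm, then the turn, a rotation vector about the world's x, y, z in degrees, then the finger opening in mm, from 0 to 91.9. A call has 1 to 20 rows; each row is the pose to reach, as a shift and turn from the pose commanded when the call began; what a row does not reach only later rows make up. A row lasts 1/12 s, in which the tool goes at most 41.7 mm and 7.16 degrees, less where a joint would pass 70% of its speed; a pose out of reach is approached as far as the arm can. A call with a gripper value outside its range is refused whole. The fingers move at their own pace and stop on an object; the grip force is fixed at half the most. Time passes only in rows, so rows that repeat a pose let the fingers close. It gives the time, the measured TCP pose, the force and the opening at its end, in the units of the state.
- bot.sense(): the state, without advancing time (a new reading comes with each control period).
- optics.camera(name): name is "scene" or "top" or "wrist"; returns a dict with "img" (420x560x3 uint8, blue, green, red), "fovy" (degrees; the focal length in pixels is half the picture's height over the tangent of half this angle, whatever the lens; pixels are square), "cx", "cy" (the principal point, pixels), "dist" ([k1, k2, p1, p2, k3] as OpenCV has them; the pictures are not rectified), "pose" (4x4, takes a point from camera to world coordinates); the wrist camera has in their place "hand_eye" (4x4, takes a point from camera to tool coordinates, whose origin is the TCP and whose axes are the flange's). Camera axes: x right, y up, looking along -z (the intrinsics and any distortion apply to the point x, -y, -z); pixel columns grow to the right and rows downward; lengths in m; the calibration is good to about 2 mm. A picture is of the moment at which its call begins: read the wrist's pose just before it. There is no depth.
- order.hand_in(): hands the job in, once; it reports no verdict.
The state is a dict: "t": time; "joint_pos": joint angles; "qvel": joint speeds; "effort": joint torques, N m; "tool_pos": TCP position; "orientation": TCP orientation; "ft_force": force on the tool from outside, world axes, zero at the start; "moment": the same for the moment, N m; "opening": finger opening in m.
Only numpy, scipy, OpenCV 4.12 (cv2) and the standard library are available. Lean on these libraries where they do the work, as an engineer would, in place of code of your own. Each camera call takes 0.05 s, during which the arm holds its last target.

## Working session

There is one attempt and no reset: what is moved stays moved. The work goes in short steps, Python scripts to look and compute and a tool call to move; the robot and the scene stay as the last step left them, time stands still between calls to the robot, and variables do not carry over. Pictures are saved under pics/ and viewed, and the job is handed in when it is done.

Besides the shell and the picture viewer there is one more tool, called after "Emit:" by a JSON object that holds its "method" and its "body", one argument or row to a line. drive_tool: Moves the arm, as the interface text tells. Its arguments: {"type":"object","properties":{"moves":{"type":"array"}},"required":["moves"]}

```bash
mkdir -p pics; cat > h.py <<'E'
import numpy as np, cv2
from bench import bot, optics, order
def K(c):
    h,w=c["img"].shape[:2]; f=h/2/np.tan(np.radians(c["fovy"])/2)
    return np.array([[f,0,c["cx"]],[0,f,c["cy"]],[0,0,1.]])
F=np.diag([1,-1,-1.])
def get(name):
    s=bot.sense(); c=optics.camera(name); c=dict(c)
    if name=="wrist":
        T=np.eye(4);T[:3,:3]=np.array(s["orientation"]);T[:3,3]=s["tool_pos"]
        c["pose"]=T@np.array(c["hand_eye"])
    c["pose"]=np.array(c["pose"]);return c
def ray(c,uv):
    p=cv2.undistortPoints(np.array([[uv]],float),K(c),np.array(c["dist"],float))[0,0]
    d=c["pose"][:3,:3]@F@np.array([p[0],p[1],1.]);return c["pose"][:3,3],d/np.linalg.norm(d)
def onz(c,uv,z):
    o,d=ray(c,uv);return o+d*(z-o[2])/d[2]
def tri(obs):
    A=np.zeros((3,3));b=np.zeros(3);R=[]
    for c,uv in obs:
        o,d=ray(c,uv);P=np.eye(3)-np.outer(d,d);A+=P;b+=P@o;R.append((o,d,P))
    x=np.linalg.solve(A,b);return x,[np.linalg.norm(P@(x-o))*1000 for o,d,P in R]
def proj(c,X):
    X=np.atleast_2d(X).astype(float);T=np.linalg.inv(c["pose"]);p=(F@(T[:3,:3]@X.T+T[:3,3:])).T
    return cv2.projectPoints(p,np.zeros(3),np.zeros(3),K(c),np.array(c["dist"],float))[0][:,0]
import pickle
def save(c,n): pickle.dump(c,open(n+".pkl","wb")); cv2.imwrite("pics/"+n+".png",c["img"])
def load(n): return pickle.load(open(n+".pkl","rb"))
E
python3 - <<'E'
from h import *
np.set_printoptions(precision=3,suppress=True)
for n in ["scene","top","wrist"]:
    c=get(n);save(c,n+"0");print(n,c["fovy"],c["cx"],c["cy"],c["dist"]);print(c["pose"])
print(bot.sense())
E
```

```text
scene 51.74854593797729 282.2192778512092 210.17407898395444 [-0.026  0.     0.     0.     0.   ]
[[-0.596  0.416 -0.687 -0.304]
 [-0.803 -0.315  0.506  0.619]
 [-0.006  0.853  0.521  0.781]
 [ 0.     0.     0.     1.   ]]
top 48.94828503973784 281.53837337209796 208.00884821229963 [-0.121  0.     0.     0.     0.   ]
[[ 0.004  0.989 -0.148  0.357]
 [-1.     0.002 -0.015 -0.012]
 [-0.014  0.148  0.989  1.488]
 [ 0.     0.     0.     1.   ]]
wrist 64.87343504092672 277.4483553790814 209.4760997182738 [-0.006  0.     0.     0.     0.   ]
[[ 0.383 -0.886 -0.261  0.145]
 [ 0.924  0.366  0.11   0.562]
 [-0.002 -0.283  0.959  0.385]
 [ 0.     0.     0.     1.   ]]
{'t': 0.15, 'joint_pos': array([ 55.456,   9.104,  91.554,   0.001,  79.424, -12.039]), 'qvel': array([-0.007, -0.077, -0.262,  0.018, -0.03 , -0.058]), 'effort': array([ -0.   , -38.592, -32.243,   0.07 ,   0.035,  -0.   ]), 'tool_pos': array([0.22 , 0.531, 0.214]), 'orientation': array([[-0.924,  0.383, -0.001],
       [ 0.383,  0.924, -0.001],
       [ 0.   , -0.001, -1.   ]]), 'ft_force': array([-0.433, -0.235, -0.456]), 'moment': array([ 0.001, -0.013,  0.034]), 'opening': 0.09169674181786748}
```

View pics/scene0.png

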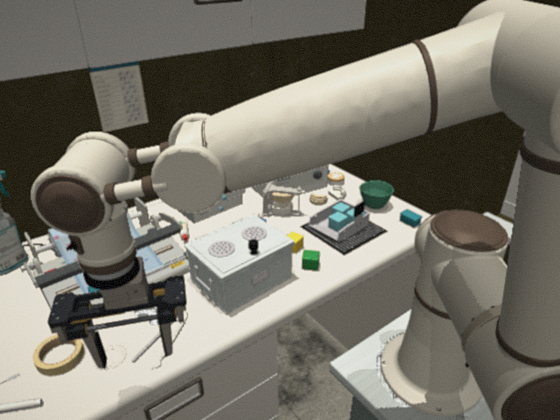

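View pics/top0.png

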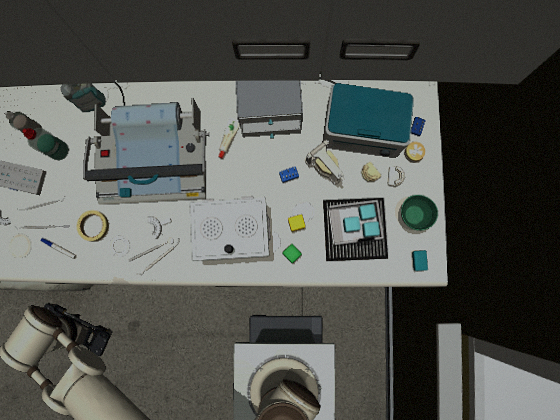

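View pics/wrist0.png

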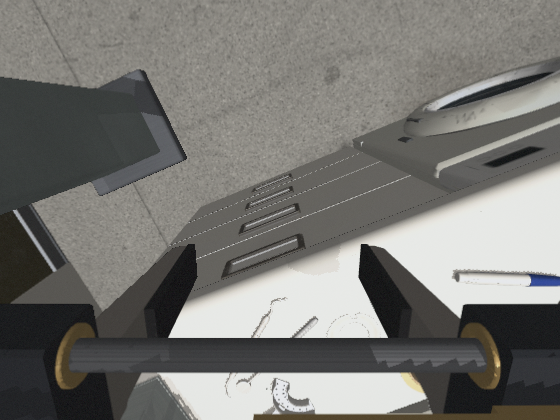

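```bash
python3 - <<'E'
from h import *
t=load("top0")["img"];s=load("scene0")["img"]
a=cv2.resize(t[180:280,180:280],None,fx=6,fy=6,interpolation=cv2.INTER_CUBIC);cv2.imwrite("pics/c1.png",a)
a=cv2.resize(t[180:280,310:440],None,fx=6,fy=6,interpolation=cv2.INTER_CUBIC);cv2.imwrite("pics/c2.png",a)
a=cv2.resize(s[160:320,180:400],None,fx=3.6,fy=3.6,interpolation=cv2.INTER_CUBIC);cv2.imwrite("pics/c3.png",a)
E
```

```text
(no output)
```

View pics/c1.png

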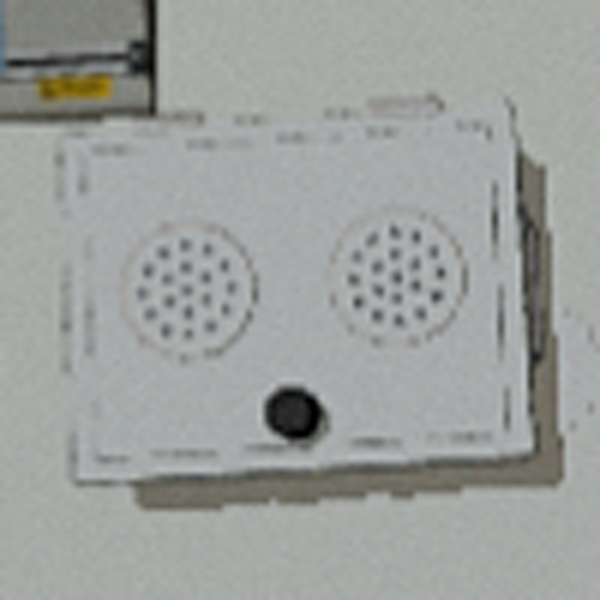

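View pics/c2.png

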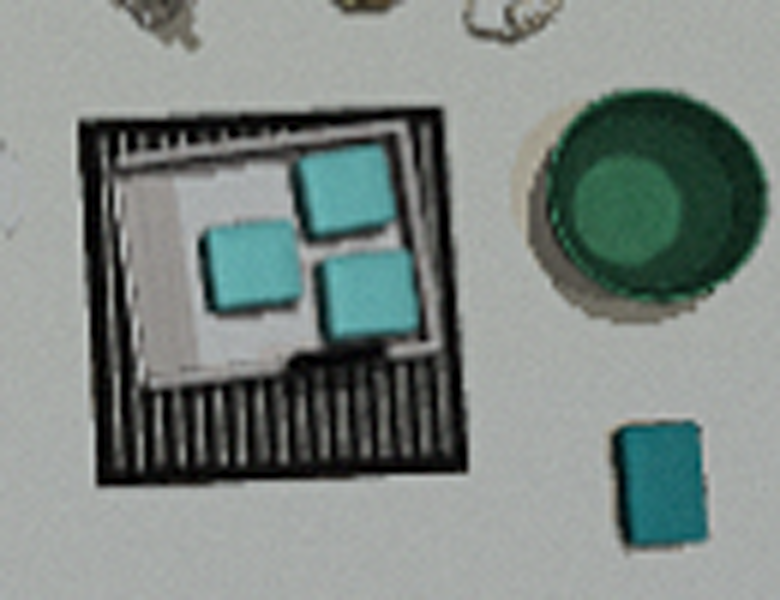

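View pics/c3.png

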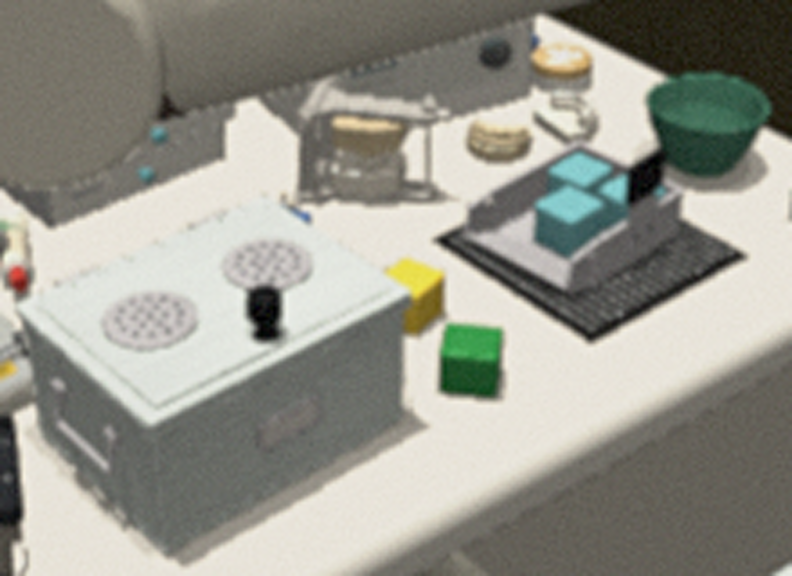

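```bash
python3 - <<'E'
from h import *
np.set_printoptions(precision=4,suppress=True)
t=load("top0");s=load("scene0")
T=lambda u,v,x0=180:(x0+u/6,180+v/6)
S=lambda u,v:(180+u/3.6,160+v/3.6)
L=[onz(t,T(*p),.124) for p in [(60,135),(510,100),(535,455),(75,480)]]
for p in L: print("lid",p)
c=np.mean(L,0);print("c",c,"yaw from hinge edge",[np.degrees(np.arctan2(-(b-a)[0]*-1,-(b-a)[1])) for a,b in [(L[0],L[1]),(L[3],L[2])]],np.linalg.norm(L[0]-L[1]),np.linalg.norm(L[1]-L[2]))
# scene lid corners
for p in [(22,305),(150,420),(410,290),(275,200)]: print("lid scene",onz(s,S(*p),.124))
print("knobtop",tri([(t,T(293,410)),(s,S(263,292))]))
M=[onz(t,T(*p,310),.004) for p in [(80,120),(442,108),(467,470),(98,485)]]
for p in M: print("mat",p)
print(np.mean(M,0))
for p in [(437,240),(592,335),(745,255)]: print("mat scene",onz(s,S(*p),.004))
# tray wall tops z=.004+.045..: corners (+x,-y)outer,( -x,-y) outer
for p in [(408,120),(440,350)]: print("traywalltop",onz(t,T(*p,310),.05))
for p in [(115,165),(150,388)]: print("tray end",onz(t,T(*p,310),.05))
for p in [(290,360),(385,350),(337,355)]: print("tab top",onz(t,T(*p,310),.11))
print("tabtop tri",tri([(t,T(287,360,310)),(s,S(632,168))]),tri([(t,T(388,350,310)),(s,S(664,150))]))
E
```

```text
lid [0.5771 0.2842 0.124 ]
lid [0.5953 0.0576 0.124 ]
lid [0.4182 0.0436 0.124 ]
lid [0.4044 0.2712 0.124 ]
c [0.4987 0.1642 0.124 ] yaw from hinge edge [np.float64(4.584282330798215), np.float64(3.483670706156937)] 0.22734009487871937 0.17760481505776296
lid scene [0.5746 0.2816 0.124 ]
lid scene [0.4087 0.2713 0.124 ]
lid scene [0.4217 0.0479 0.124 ]
lid scene [0.5831 0.0579 0.124 ]
knobtop (array([0.4386, 0.1602, 0.1606]), [np.float64(1.8190417427166439), np.float64(1.8190417427166579)])
mat [ 0.6056 -0.1266  0.004 ]
mat [ 0.6128 -0.3246  0.004 ]
mat [ 0.416  -0.3331  0.004 ]
mat [ 0.4081 -0.1347  0.004 ]
[ 0.5106 -0.2298  0.004 ]
mat scene [ 0.6007 -0.1234  0.004 ]
mat scene [ 0.4137 -0.1367  0.004 ]
mat scene [ 0.4173 -0.326   0.004 ]
traywalltop [ 0.5984 -0.2967  0.05  ]
traywalltop [ 0.4767 -0.3104  0.05  ]
tray end [ 0.574  -0.1413  0.05  ]
tray end [ 0.4568 -0.1584  0.05  ]
tab top [ 0.4667 -0.2225  0.11  ]
tab top [ 0.4717 -0.2703  0.11  ]
tab top [ 0.4692 -0.2461  0.11  ]
tabtop tri (array([ 0.4663, -0.2218,  0.1082]), [np.float64(0.7402800452798158), np.float64(0.7402800452798873)]) (array([ 0.4735, -0.2715,  0.1047]), [np.float64(1.9093706577862222), np.float64(1.909370657786409)])
```

Emit:
{"method": "drive_tool", "body": {
  "moves": [
    [[215,-371,60,0,0,26.7,91],[215,-371,60,0,0,26.7,91],[215,-371,60,0,0,26.7,91],[215,-371,60,0,0,26.7,91],[215,-371,60,0,0,26.7,91],[215,-371,60,0,0,26.7,91],[215,-371,60,0,0,26.7,91],[215,-371,60,0,0,26.7,91],[215,-371,60,0,0,26.7,91],[215,-371,60,0,0,26.7,91],[215,-371,60,0,0,26.7,91],[215,-371,60,0,0,26.7,91],[215,-371,60,0,0,26.7,91],[215,-371,60,0,0,26.7,91]]
  ]
}}

```text
t: 1.32
tool_pos: [0.4346, 0.1607, 0.2742]
orientation: [[-0.997, -0.073, -0.001], [-0.073, 0.997, 0.0], [0.001, 0.0, -1.0]]
ft_force: [-0.7, -0.4, 0.7]
opening: 0.0912
```

```bash
cat >> h.py <<'E'
import json,os
def log():
    s=bot.sense(); 
    with open("log.jsonl","a") as f: f.write(json.dumps([s["joint_pos"].tolist(),np.array(s["tool_pos"]).tolist(),np.array(s["orientation"]).tolist()])+"\n")
    return s
np.set_printoptions(precision=4,suppress=True)
E
python3 - <<'E'
from h import *
open("log.jsonl","w").write(json.dumps([[55.456,9.104,91.554,.001,79.424,-12.039],[.22,.531,.2145],[[-.924,.383,-.001],[.383,.924,-.001],[0,-.001,-1]]])+"\n")
s=log();print(s)
save(get("wrist"),"w1");save(get("scene"),"s1")
E
```

```text
{'t': 1.3167, 'joint_pos': array([  5.272 , -10.0115, 103.7597,   0.0286,  86.3074, -88.9255]), 'qvel': array([ 1.5324, -0.1066,  0.3401, -0.0085, -0.0966, -0.0106]), 'effort': array([ -1.0605, -26.0165, -33.351 ,  -0.0709,   0.0517,  -0.006 ]), 'tool_pos': array([0.4346, 0.1607, 0.2742]), 'orientation': array([[-0.9973, -0.0732, -0.001 ],
       [-0.0732,  0.9973,  0.0004],
       [ 0.001 ,  0.0005, -1.    ]]), 'ft_force': array([-0.6733, -0.3925,  0.6823]), 'moment': array([ 0.0116, -0.0533,  0.0063]), 'opening': 0.09117348433390292}
```

View pics/w1.png

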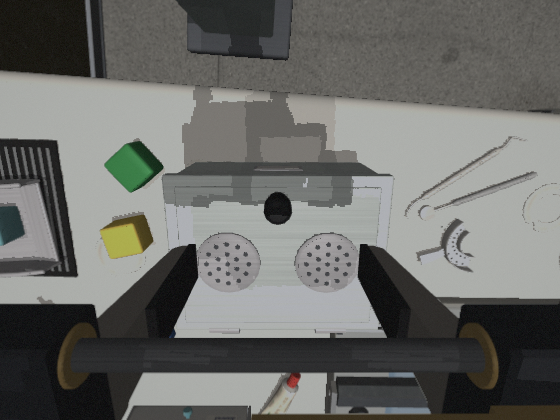

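View pics/s1.png

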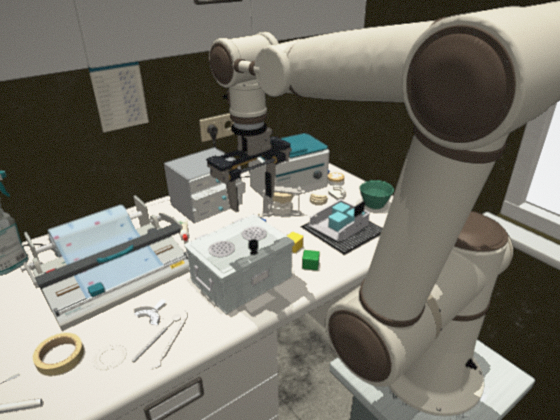

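```bash
python3 - <<'E'
from h import *
w=load("w1");cv2.imwrite("pics/c4.png",cv2.resize(w["img"][150:350,150:410],None,fx=3,fy=3,interpolation=cv2.INTER_CUBIC))
s=load("s1")
print(proj(s,[[.4346,.1607,.274],[.4386,.160,.162]]),proj(w,[[.4346,.1607,.274],[.4386,.160,.162]]))
E
```

```text
[[252.6091 202.1519]
 [253.8404 240.6967]] [[276.2533 260.0098]
 [275.5577 210.3066]]
```

View pics/c4.png

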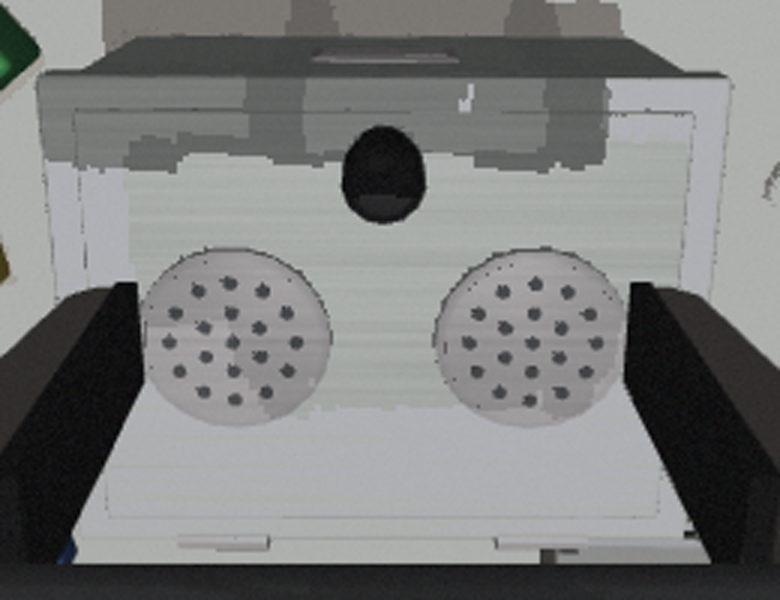

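```bash
python3 - <<'E'
from h import *
w=load("w1");t=load("top0");s0=load("scene0")
C=lambda u,v:(150+u/3,150+v/3)
print("knobtop onz",onz(w,C(384,182),.162), tri([(w,C(384,182)),(t,(229.1,248.5)),(s0,(253.2,241))]))
P=[onz(w,C(*p),.124) for p in [(40,75),(728,77),(695,535),(75,535)]]
for p in P:print(p)
print(np.linalg.norm(P[0]-P[1]),np.linalg.norm(P[1]-P[2]),np.degrees(np.arctan2(-(P[1]-P[0])[0],(P[1]-P[0])[1])),np.mean(P,0))
E
```

```text
knobtop onz [0.4388 0.1622 0.162 ] (array([0.4384, 0.1606, 0.1612]), [np.float64(1.7630910217368616), np.float64(2.9937479805402325), np.float64(1.2730440738168796)])
[0.4218 0.0478 0.124 ]
[0.4059 0.2731 0.124 ]
[0.5806 0.2909 0.124 ]
[0.5978 0.0567 0.124 ]
0.22590938531514665 0.17561815892412697 4.038862087464143 [0.5015 0.1671 0.124 ]
```

Emit:
{"method": "drive_tool", "body": {
  "moves": [
    [[4,1,-40,0,0,0,60],[4,1,-80,0,0,0,50],[4,1,-115,0,0,0,45],[4,1,-130,0,0,0,45],[4,1,-140,0,0,0,45],[4,1,-141,0,0,0,45],[4,1,-141,0,0,0,10],[4,1,-141,0,0,0,10],[4,1,-141,0,0,0,10],[4,1,-141,0,0,0,10],[4,1,-141,0,0,0,10],[4,1,-141,0,0,0,10],[4,1,-141,0,0,0,10]]
  ]
}}

```text
t: 2.5
tool_pos: [0.4402, 0.1612, 0.135]
orientation: [[-0.997, -0.073, 0.003], [-0.073, 0.997, 0.0], [-0.003, -0.0, -1.0]]
ft_force: [0.1, 0.1, 5.5]
opening: 0.0245
```

```bash
python3 - <<'E'
from h import *
s=log();print(s["joint_pos"],s["tool_pos"],s["ft_force"],s["moment"],s["opening"])
save(get("wrist"),"w2")
E
```

```text
[  5.2973  -2.5625 113.0354  -0.0127  69.3816 -88.8893] [0.4402 0.1612 0.135 ] [0.0502 0.105  5.469 ] [-0.1067  0.0733  0.0224] 0.024472879035127546
```

View pics/w2.png

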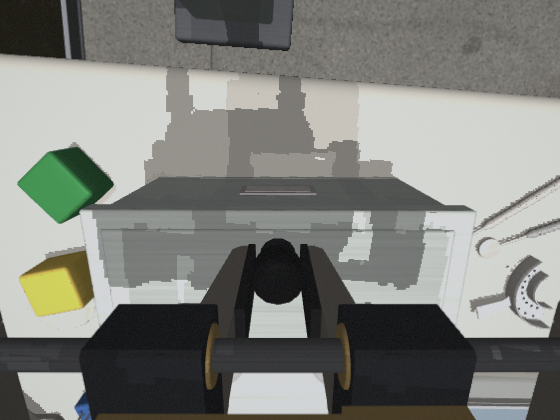

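```bash
python3 - <<'E'
import numpy as np
for th in range(0,106,5):
    a=np.radians(11.83+th);r=148-151.2*np.cos(a);print(th,np.round([r*.9974,r*.0715,151.2*np.sin(a)-31],1).tolist())
E
```

```text
0 [0.0, 0.0, -0.0]
5 [3.3, 0.2, 12.8]
10 [7.6, 0.5, 25.2]
15 [13.0, 0.9, 37.2]
20 [19.5, 1.4, 48.7]
25 [26.9, 1.9, 59.6]
30 [35.2, 2.5, 69.8]
35 [44.4, 3.2, 79.3]
40 [54.4, 3.9, 87.9]
45 [65.1, 4.7, 95.6]
50 [76.4, 5.5, 102.3]
55 [88.3, 6.3, 108.0]
60 [100.6, 7.2, 112.7]
65 [113.3, 8.1, 116.2]
70 [126.2, 9.0, 118.7]
75 [139.3, 10.0, 120.0]
80 [152.4, 10.9, 120.1]
85 [165.5, 11.9, 119.1]
90 [178.5, 12.8, 117.0]
95 [191.3, 13.7, 113.7]
100 [203.7, 14.6, 109.4]
105 [215.7, 15.5, 103.9]
```

Emit:
{"method": "drive_tool", "body": {
  "moves": [
    [[1.5,0,6,0,0,0,10],[3.3,0.2,12.8,0,0,0,10],[5.3,0.3,19,0,0,0,10],[7.6,0.5,25.2,0,0,0,10],[10.2,0.7,31.2,0,0,0,10],[13,0.9,37.2,0,0,0,10],[16.2,1.1,43,0,0,0,10],[19.5,1.4,48.7,0,0,0,10],[19.5,1.4,48.7,0,0,0,10]]
  ]
}}

```text
t: 3.3
tool_pos: [0.4592, 0.1625, 0.1834]
orientation: [[-0.997, -0.073, 0.0], [-0.073, 0.997, -0.0], [-0.0, -0.0, -1.0]]
ft_force: [2.4, -0.6, -3.3]
opening: 0.0245
```

```bash
python3 - <<'E'
from h import *
s=log();print(s["joint_pos"],s["tool_pos"],s["ft_force"],s["moment"],s["opening"])
save(get("scene"),"s3")
E
```

```text
[  5.245   -2.6707 107.3652  -0.0132  75.287  -88.9375] [0.4592 0.1625 0.1834] [ 2.4204 -0.5939 -3.257 ] [-0.0468 -0.1183 -0.0274] 0.024531312506792104
```

View pics/s3.png

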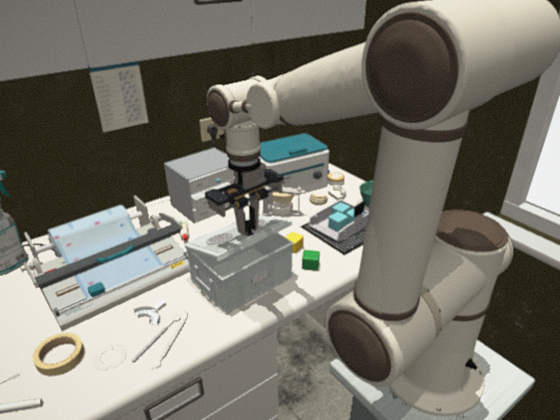

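Emit:
{"method": "drive_tool", "body": {
  "moves": [
    [[7.4,0.5,10.9,0,0,0,10],[15.7,1.1,21.1,0,0,0,10],[24.9,1.8,30.6,0,0,0,10],[34.9,2.5,39.2,0,0,0,10],[45.6,3.3,46.9,0,0,0,10],[56.9,4.1,53.6,0,0,0,10],[68.8,4.9,59.3,0,0,0,10],[81.1,5.8,64,0,0,0,10],[93.8,6.7,67.5,0,0,0,10],[93.8,6.7,67.5,0,0,0,10]]
  ]
}}

```text
t: 4.18
tool_pos: [0.5532, 0.1691, 0.2509]
orientation: [[-0.997, -0.073, -0.0], [-0.073, 0.997, -0.0], [0.0, -0.0, -1.0]]
ft_force: [-1.5, -2.4, 3.7]
opening: 0.0249
```

```bash
python3 - <<'E'
from h import *
s=log();print(s["joint_pos"],s["tool_pos"],s["ft_force"],s["moment"],s["opening"])
E
```

```text
[  5.0439   8.3135  88.2441  -0.0183  83.4506 -89.134 ] [0.5532 0.1691 0.2509] [-1.5358 -2.3932  3.6731] [-0.2709  0.4708 -0.0002] 0.024885707557847022
```

Emit:
{"method": "drive_tool", "body": {
  "moves": [
    [[12.9,0.9,2.5,0,0,0,10],[26,1.9,3.8,0,0,0,10],[39.1,2.8,3.9,0,0,0,10],[52.2,3.8,2.9,0,0,0,10],[65.2,4.7,0.8,0,0,0,10],[78,5.6,-2.5,0,0,0,10],[90.4,6.5,-6.8,0,0,0,10],[90.4,6.5,-6.8,0,0,0,10],[90.4,6.5,-6.8,0,0,0,10]]
  ]
}}

```text
t: 4.93
tool_pos: [0.6436, 0.1755, 0.2441]
orientation: [[-0.997, -0.073, 0.003], [-0.073, 0.997, -0.0], [-0.003, -0.001, -1.0]]
ft_force: [2.5, -1.8, 3.1]
opening: 0.0243
```

```bash
python3 - <<'E'
from h import *
s=log();print(s["joint_pos"],s["tool_pos"],s["ft_force"],s["moment"],s["opening"])
save(get("scene"),"s4")
E
```

```text
[  4.9128  21.6102  73.1257  -0.0369  85.1195 -89.2645] [0.6436 0.1755 0.2441] [ 2.4909 -1.8148  3.0547] [-0.341  -0.3524  0.0104] 0.02428569971988433
```

View pics/s4.png

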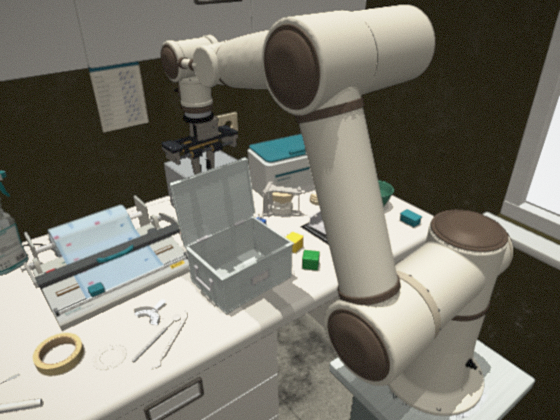

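Emit:
{"method": "drive_tool", "body": {
  "moves": [
    [[0,0,0,0,0,0,70],[0,0,0,0,0,0,70],[0,0,0,0,0,0,70],[0,0,0,0,0,0,70],[0,0,35,0,0,0,70],[0,0,70,0,0,0,70],[0,0,100,0,0,0,70],[0,0,105,0,0,0,70],[-40,0,105,0,0,-7,70],[-80,-10,105,0,0,-14,70],[-100,-40,105,0,0,-21,70],[-110,-80,105,0,0,-28,70],[-120,-120,105,0,0,-35,70],[-130,-160,105,0,0,-42,70],[-140,-200,100,0,0,-49,70],[-150,-240,90,0,0,-56,70],[-160,-280,80,0,0,-63,70],[-170,-320,70,0,0,-70,70],[-174,-360,60,0,0,-77,70],[-174,-395,60,0,0,-84,70]]
  ]
}}

```text
t: 6.65
tool_pos: [0.4666, -0.2203, 0.3002]
orientation: [[-0.17, 0.985, -0.003], [0.985, 0.17, 0.003], [0.003, -0.003, -1.0]]
ft_force: [0.7, -0.4, -0.3]
opening: 0.07
```

Emit:
{"method": "drive_tool", "body": {
  "moves": [
    [[0,-15,-30,0,0,-4,70],[0,-25,-55,0,0,-4,70],[0,-25,-55,0,0,-4,70],[0,-25,-55,0,0,-4,70],[0,-25,-55,0,0,-4,70]]
  ]
}}

```text
t: 7.07
tool_pos: [0.4692, -0.2436, 0.2492]
orientation: [[-0.109, 0.994, 0.001], [0.994, 0.109, -0.0], [-0.0, 0.001, -1.0]]
ft_force: [0.4, 1.0, 0.9]
opening: 0.0698
```

```bash
python3 - <<'E'
from h import *
s=log();print(s["t"],s["joint_pos"],s["tool_pos"],s["orientation"],s["ft_force"])
save(get("wrist"),"w5");save(get("top"),"t5");save(get("scene"),"s5")
E
```

```text
7.0667 [-40.5564   0.8281  96.373    0.0229  82.7443 -46.8103] [ 0.4692 -0.2436  0.2492] [[-0.1089  0.9941  0.001 ]
 [ 0.9941  0.1089 -0.0003]
 [-0.0004  0.0009 -1.    ]] [0.3666 0.9656 0.9376]
```

View pics/w5.png

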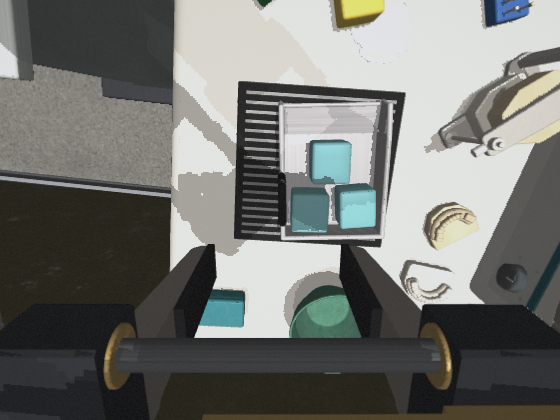

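View pics/t5.png

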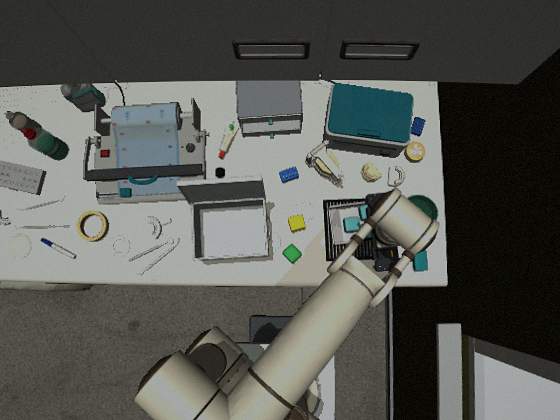

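View pics/s5.png

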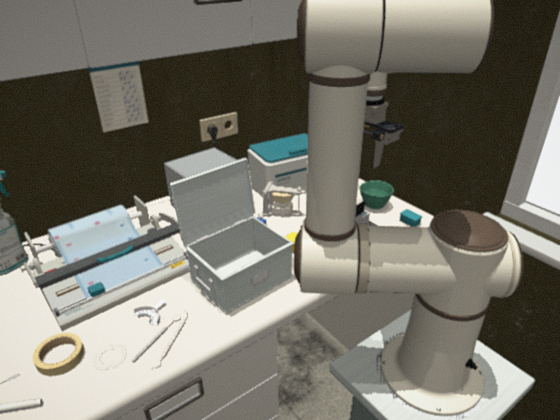

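```bash
python3 - <<'E'
from h import *
w=load("w5");cv2.imwrite("pics/c6.png",cv2.resize(w["img"][75:255,220:420],None,fx=4,fy=3.3,interpolation=cv2.INTER_CUBIC)) if 0 else cv2.imwrite("pics/c6.png",cv2.resize(w["img"][75:255,220:420],None,fx=3.3,fy=3.3,interpolation=cv2.INTER_CUBIC))
# predictions of tab top corners
c=np.array([.4699,-.2467]);y=np.radians(6.2);X=np.array([np.cos(y),np.sin(y)]);Y=np.array([-X[1],X[0]])
P=[np.r_[c+a*.004*X+b*.021*Y,.110] for a in(-1,1) for b in(-1,1)]
print((proj(w,P)-[220,75])*3.3)
E
```

```text
[[177.4832 485.9932]
 [177.1907 348.4193]
 [204.1235 486.0109]
 [204.8375 348.4431]]
```

View pics/c6.png

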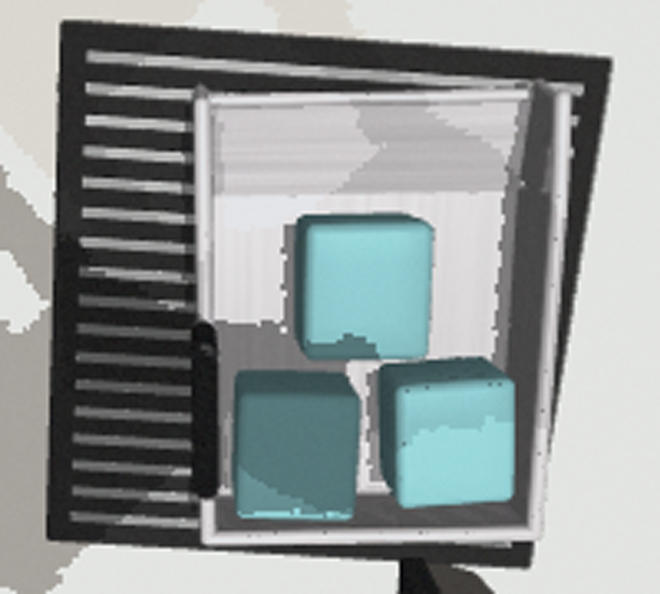

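```bash
python3 - <<'E'
from h import *
w=load("w5");t=load("top0");s=load("scene0")
W=lambda u,v:(220+u/3.3,75+v/3.3)
T=lambda u,v:(310+u/6,180+v/6)
S=lambda u,v:(180+u/3.6,160+v/3.6)
a=(w,W(205,345));b=(w,W(205,496))
print(onz(*a,.110),onz(*b,.110))
print(tri([a,(t,T(289,360))]),tri([b,(t,T(387,351))]))
print(tri([a,(s,S(632,168))]),tri([b,(s,S(664,150))]))
print(tri([(w,W(205,420)),(t,T(338,356)),(s,S(648,159))]))
# walls: tops at z=.050: outer corners
for p in [(197,90),(570,90),(545,540),(203,540)]: print(onz(w,W(*p),.05))
m=[onz(w,W(*p),.004) for p in [(62,22),(612,60),(530,566),(48,540)]];print(m,np.mean(m,0))
E
```

```text
[ 0.4715 -0.2244  0.11  ] [ 0.4768 -0.2703  0.11  ]
(array([ 0.4706, -0.2276,  0.0845]), [np.float64(2.5612659741226373), np.float64(2.5612659741226222)]) (array([ 0.4749, -0.2743,  0.0967]), [np.float64(2.6177274136734887), np.float64(2.6177274136735997)])
(array([ 0.471 , -0.2263,  0.1042]), [np.float64(1.108702506367419), np.float64(1.1087025063675564)]) (array([ 0.4772, -0.2728,  0.1026]), [np.float64(0.03559887400624322), np.float64(0.03559887400626241)])
(array([ 0.4718, -0.2477,  0.105 ]), [np.float64(2.550232871931961), np.float64(2.6533519796669496), np.float64(0.12803861089611634)])
[ 0.4617 -0.1533  0.05  ]
[ 0.5817 -0.14    0.05  ]
[ 0.605  -0.2944  0.05  ]
[ 0.4812 -0.3079  0.05  ]
[array([ 0.4114, -0.1343,  0.004 ]), array([ 0.6099, -0.1253,  0.004 ]), array([ 0.6192, -0.3227,  0.004 ]), array([ 0.4208, -0.3328,  0.004 ])] [ 0.5153 -0.2288  0.004 ]
```

Emit:
{"method": "drive_tool", "body": {
  "moves": [
    [[0,0,40,-7,0,0,50],[0,0,60,-14,0,0,50],[0,0,60,-21,0,0,50],[0,0,60,-28,0,0,50],[0,0,60,-35,0,0,50],[0,0,60,-40,0,0,50],[0,0,60,-40,0,0,50]]
  ]
}}

```text
t: 7.8
tool_pos: [0.4687, -0.2409, 0.3064]
orientation: [[-0.113, 0.994, 0.001], [0.761, 0.088, -0.643], [-0.639, -0.072, -0.766]]
ft_force: [-0.3, 1.2, -0.2]
opening: 0.0499
```

```bash
python3 - <<'E'
from h import *
s=log();print(s["joint_pos"],s["tool_pos"],s["orientation"])
E
cat > kin.py <<'E'
import numpy as np, json
from scipy.spatial.transform import Rotation as Ro
from scipy.optimize import least_squares
D=[json.loads(l) for l in open("log.jsonl")]
def chain(q,p=None,sgn=(1,1,1,1)):
    q=np.radians(q)
    Rz=lambda a:Ro.from_euler('z',a).as_matrix();Ry=lambda a:Ro.from_euler('y',a).as_matrix()
    R1=Rz(q[0]);R2=R1@Ry(q[1]);R3=R2@Ry(q[2])   # link3 z along "forearm" at q3
    return R1,R2,R3
E
python3 - <<'E'
from kin import *
Ry=lambda a:Ro.from_euler('y',np.radians(a)).as_matrix();Rz=lambda a:Ro.from_euler('z',np.radians(a)).as_matrix()
for q,p,R in D:
    R1=Rz(q[0]);R3=R1@Ry(q[1]+q[2]); 
    # wrist: forearm along z of R3 ; roll j4 about forearm; pitch j5; roll j6
    for s4 in(1,-1):
      best=R3@Rz(s4*q[3])@Ry(q[4])@Rz(q[5])
      M=best.T@np.array(R)
      print(s4,np.round(M,2).tolist())
E
```

```text
[-18.9234  -7.6951 106.5666 -40.0089  71.0039 -15.4012] [ 0.4687 -0.2409  0.3064] [[-0.1133  0.9936  0.0014]
 [ 0.7607  0.0877 -0.6431]
 [-0.6391 -0.0718 -0.7658]]
1 [[-0.0, -1.0, -0.0], [1.0, -0.0, 0.0], [0.0, -0.0, 1.0]]
-1 [[-0.0, -1.0, -0.0], [1.0, -0.0, 0.0], [0.0, -0.0, 1.0]]
1 [[0.0, -1.0, -0.0], [1.0, 0.0, 0.0], [-0.0, -0.0, 1.0]]
-1 [[-0.0, -1.0, -0.0], [1.0, -0.0, 0.0], [-0.0, -0.0, 1.0]]
1 [[0.0, -1.0, -0.0], [1.0, 0.0, -0.0], [-0.0, -0.0, 1.0]]
-1 [[0.0, -1.0, 0.0], [1.0, 0.0, -0.0], [0.0, 0.0, 1.0]]
1 [[0.0, -1.0, -0.0], [1.0, 0.0, 0.0], [-0.0, -0.0, 1.0]]
-1 [[0.0, -1.0, 0.0], [1.0, 0.0, -0.0], [0.0, 0.0, 1.0]]
1 [[0.0, -1.0, -0.0], [1.0, 0.0, 0.0], [-0.0, -0.0, 1.0]]
-1 [[0.0, -1.0, 0.0], [1.0, 0.0, -0.0], [0.0, 0.0, 1.0]]
1 [[0.0, -1.0, -0.0], [1.0, 0.0, -0.0], [0.0, -0.0, 1.0]]
-1 [[0.0, -1.0, 0.0], [1.0, 0.0, -0.0], [0.0, 0.0, 1.0]]
1 [[0.0, -1.0, -0.0], [1.0, 0.0, 0.0], [-0.0, -0.0, 1.0]]
-1 [[-0.0, -1.0, -0.0], [1.0, -0.0, 0.0], [-0.0, -0.0, 1.0]]
1 [[0.0, -1.0, -0.0], [1.0, 0.0, 0.0], [-0.0, -0.0, 1.0]]
-1 [[0.51, -0.86, 0.0], [0.23, 0.13, -0.97], [0.83, 0.49, 0.26]]
```

```bash
cat > kin.py <<'E'
import numpy as np, json
from scipy.spatial.transform import Rotation as Ro
from scipy.optimize import least_squares
Ry=lambda a:Ro.from_euler('y',np.radians(a)).as_matrix();Rz=lambda a:Ro.from_euler('z',np.radians(a)).as_matrix()
D=[json.loads(l) for l in open("log.jsonl")]
def frames(q):
    R1=Rz(q[0]);R2=R1@Ry(q[1]);R3=R2@Ry(q[2]);R6=R3@Rz(q[3])@Ry(q[4])@Rz(q[5]+90);return R1,R2,R3,R6
def cols(q):
    R1,R2,R3,R6=frames(q)
    return np.c_[R1[:,1],[0,0,1.],R2[:,2],R3[:,2],R6[:,2]]
A=np.vstack([cols(q) for q,p,R in D]);b=np.concatenate([p for q,p,R in D])
L,res,rk,sv=np.linalg.lstsq(A,b,rcond=None)
def fk(q):
    return cols(q)@L,frames(q)[3]
LO=np.array([-166.64,-54.1,10.49,-73.88,9.74,-171.62]);HI=np.array([166.64,131.32,154.53,253.88,151.15,171.62])
def ik(p,R,q0,tries=1):
    def f(q):
        pp,RR=fk(q);return np.r_[(pp-p)*10,Ro.from_matrix(RR.T@R).as_rotvec()*3]
    best=None
    rng=np.random.default_rng(0)
    for k in range(tries):
        qs=q0 if k==0 else rng.uniform(LO+1,HI-1)
        r=least_squares(f,np.clip(qs,LO+.5,HI-.5),bounds=(LO,HI),x_scale=30.)
        if best is None or r.cost<best.cost: best=r
        if best.cost<1e-8: break
    return best.x,best.cost
E
python3 - <<'E'
from kin import *
print(L,rk,sv,np.abs(A@L-b).max())
E
```

```text
[0.11994329 0.24403988 0.39221762 0.51085461 0.32269992] 5 [4.88562654 2.83328747 2.77471112 0.54839373 0.32152436] 0.008663153428463799
```

```bash
python3 - <<'E'
from kin import *
print(np.round((A@L-b).reshape(-1,3)*1000,1))
for q,p,R in D: print(np.round(q,2),np.round(np.array(R)-frames(q)[3],3).max(),np.round(p,4))
def c2(q):
    R1,R2,R3,R6=frames(q);return np.c_[cols(q),R1[:,0],R3[:,0],R6[:,0]]
A2=np.vstack([c2(q) for q,p,R in D])
x,r,k,s=np.linalg.lstsq(A2,b,rcond=None);print(x,k,s,np.abs(A2@x-b).max())
E
```

```text
[[ 0.8  1.3 -0.4]
 [-6.2 -0.5 -0. ]
 [ 8.7  0.8 -0.5]
 [ 3.8  0.4  0.2]
 [-1.8 -0.1  0.2]
 [-1.9 -0.1 -0.3]
 [-1.6  1.4  0.3]
 [-1.5  0.2  0.4]]
[ 55.46   9.1   91.55   0.    79.42 -12.04] -0.0 [0.22   0.531  0.2145]
[ 5.2700e+00 -1.0010e+01  1.0376e+02  3.0000e-02  8.6310e+01 -8.8930e+01] 0.0 [0.4346 0.1607 0.2742]
[ 5.3000e+00 -2.5600e+00  1.1304e+02 -1.0000e-02  6.9380e+01 -8.8890e+01] 0.0 [0.4402 0.1612 0.135 ]
[ 5.2500e+00 -2.6700e+00  1.0737e+02 -1.0000e-02  7.5290e+01 -8.8940e+01] -0.0 [0.4592 0.1625 0.1834]
[ 5.040e+00  8.310e+00  8.824e+01 -2.000e-02  8.345e+01 -8.913e+01] 0.0 [0.5532 0.1691 0.2509]
[ 4.910e+00  2.161e+01  7.313e+01 -4.000e-02  8.512e+01 -8.926e+01] 0.0 [0.6436 0.1755 0.2441]
[-4.056e+01  8.300e-01  9.637e+01  2.000e-02  8.274e+01 -4.681e+01] 0.0 [ 0.4692 -0.2436  0.2492]
[-18.92  -7.7  106.57 -40.01  71.   -15.4 ] 0.0 [ 0.4687 -0.2409  0.3064]
[1.19872028e-01 2.97820972e-01 3.85876438e-01 5.18926311e-01
 3.22104357e-01 2.34781948e-04 4.76277952e-02 8.55183418e-05] 8 [5.61161089 4.67270231 2.9266163  1.25760037 0.53101001 0.43532669
 0.18192755 0.15638454] 0.000547204970259757
```

```bash
python3 - <<'E'
s=open("kin.py").read()
s=s.replace("R6[:,2]]\nA=","R6[:,2],R3[:,0]]\nA=")
open("kin.py","w").write(s)
E
cat > pour.py <<'E'
from kin import *
BOX=np.array([.5014,.1658]);BY=4.1
G=np.array([-.060,0,.085]);LIP=np.array([0,.094,.014])
R0t=np.c_[[0,1,0],[1,0,0],[0,0,-1.]]  # tool axes in tray frame: x=+y? tool y=tray x, z=-z, x=y cross z
R0t[:,0]=np.cross(R0t[:,1],R0t[:,2])
def pose(lip,psi,th,roll=0):
    Rt=Rz(psi)@Ro.from_euler('x',-th,degrees=True).as_matrix()@Ry(roll)
    tcp=lip+Rt@(G-LIP+np.array([0,0,-.019]))
    return tcp,Rt@R0t,Rt
E
python3 - <<'E'
from pour import *
print(L,np.abs(A@L-b).max())
for psi in range(-180,180,15):
    d=Rz(psi)[:,1]
    out=[]
    for th in (0,30,45,60,75,90):
        lip=np.r_[BOX,0.15]-d*0.04
        p,R,_=pose(lip,psi,th)
        q,c=ik(p,R,np.array([0,0,100,0,80,0.]),tries=12)
        out.append((th,"OK" if c<1e-6 else f"{c:.3f}",[int(v) for v in q]) )
    print(psi,[o[1] for o in out],out[-2][2])
E
```

```text
[0.11989354 0.29778697 0.38586347 0.51909568 0.32204564 0.04761653] 0.0005555770004840588
-180 ['OK', '0.000', 'OK', 'OK', 'OK', 'OK'] [-25, 22, 99, 63, 102, 141]
-165 ['0.013', 'OK', 'OK', 'OK', 'OK', 'OK'] [-20, 31, 87, 58, 111, 140]
-150 ['OK', 'OK', 'OK', 'OK', 'OK', 'OK'] [-14, 38, 75, 52, 120, 138]
-135 ['OK', 'OK', 'OK', 'OK', 'OK', 'OK'] [-9, 45, 65, 47, 129, 135]
-120 ['OK', 'OK', 'OK', 'OK', 'OK', 'OK'] [-3, 51, 56, 40, 138, 129]
-105 ['OK', 'OK', 'OK', 'OK', 'OK', '0.042'] [1, 55, 49, 30, 145, 120]
-90 ['OK', 'OK', 'OK', 'OK', 'OK', '0.192'] [7, 57, 45, 14, 150, 105]
-75 ['OK', 'OK', 'OK', 'OK', '0.000', '0.246'] [12, 57, 46, -4, 151, 85]
-60 ['OK', 'OK', 'OK', 'OK', 'OK', '0.111'] [18, 55, 49, -21, 147, 68]
-45 ['OK', 'OK', 'OK', 'OK', 'OK', '0.000'] [23, 50, 56, -34, 140, 55]
-30 ['OK', 'OK', 'OK', 'OK', 'OK', 'OK'] [27, 45, 66, -43, 132, 48]
-15 ['OK', 'OK', 'OK', 'OK', 'OK', 'OK'] [32, 38, 76, -50, 122, 43]
0 ['OK', 'OK', 'OK', 'OK', 'OK', 'OK'] [35, 30, 88, -57, 111, 40]
15 ['OK', 'OK', 'OK', 'OK', 'OK', 'OK'] [37, 22, 100, -64, 100, 37]
30 ['OK', 'OK', 'OK', 'OK', 'OK', '0.078'] [38, 12, 112, -72, 88, 35]
45 ['OK', 'OK', 'OK', 'OK', '0.073', '0.147'] [36, 0, 121, -73, 75, 26]
60 ['OK', 'OK', 'OK', 'OK', '0.047', 'OK'] [26, -10, 140, 253, 55, 42]
75 ['OK', 'OK', 'OK', 'OK', 'OK', 'OK'] [16, -28, 148, 249, 32, 32]
90 ['OK', 'OK', 'OK', 'OK', '0.002', '0.041'] [-2, -40, 154, 168, 9, 101]
105 ['OK', 'OK', 'OK', 'OK', '0.001', '0.060'] [-22, -41, 154, 95, 36, 161]
120 ['OK', 'OK', 'OK', '0.011', 'OK', 'OK'] [-32, -26, 147, 90, 59, 153]
135 ['OK', 'OK', 'OK', 'OK', 'OK', 'OK'] [-34, -10, 136, 83, 73, 146]
150 ['OK', 'OK', '0.019', 'OK', 'OK', 'OK'] [-33, 2, 124, 76, 83, 144]
165 ['OK', '0.015', 'OK', 'OK', 'OK', 'OK'] [-29, 13, 111, 69, 92, 142]
```

Emit:
{"method": "drive_tool", "body": {
  "moves": [
    [[3,-2,0,7,0,0,50],[3,-3,-20,14,0,0,50],[3,-3,-40,21,0,0,50],[3,-3,-60,28,0,0,50],[3,-3,-80,35,0,0,50],[3,-3,-100,40,0,0,50],[3,-3,-130,40,0,0,50],[3,-3,-140,40,0,0,50],[3,-3,-140,40,0,0,50],[3,-3,-140,40,0,0,50]]
  ]
}}

```text
t: 8.63
tool_pos: [0.4723, -0.2472, 0.1692]
orientation: [[-0.109, 0.994, 0.001], [0.994, 0.109, 0.0], [-0.0, 0.001, -1.0]]
ft_force: [0.5, -0.8, 0.8]
opening: 0.0501
```

```bash
python3 - <<'E'
from h import *
s=log();print(s["joint_pos"],s["tool_pos"],s["orientation"])
save(get("wrist"),"w6")
E
```

```text
[-40.6533   5.0631 101.1722   0.052   73.7109 -46.9069] [ 0.4723 -0.2472  0.1692] [[-0.1087  0.9941  0.0013]
 [ 0.9941  0.1087  0.    ]
 [-0.0001  0.0013 -1.    ]]
```

View pics/w6.png

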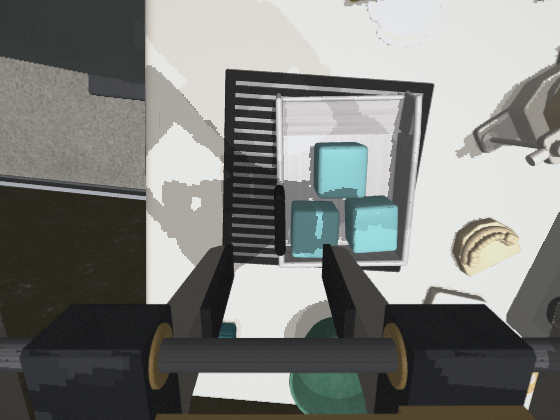

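Emit:
{"method": "drive_tool", "body": {
  "moves": [
    [[0.5,0,-35,0,0,0,50],[0.5,0,-65,0,0,0,50],[0.5,0,-85,0,0,0,50],[0.5,0,-96,0,0,0,50],[0.5,0,-97,0,0,0,50],[0.5,0,-97,0,0,0,50]]
  ]
}}

```text
t: 9.18
tool_pos: [0.4733, -0.2475, 0.0725]
orientation: [[-0.109, 0.994, 0.002], [0.994, 0.109, -0.001], [-0.001, 0.002, -1.0]]
ft_force: [0.2, -0.1, -0.1]
opening: 0.0501
```

```bash
python3 - <<'E'
from h import *
s=log();print(s["tool_pos"],s["ft_force"])
c=get("wrist");save(c,"w7")
P=[s["tool_pos"]-np.array([0,0,-.019])]
print(proj(c,P))
E
```

```text
[ 0.4733 -0.2475  0.0725] [ 0.165  -0.1282 -0.1475]
[[278.0127 276.864 ]]
```

View pics/w7.png

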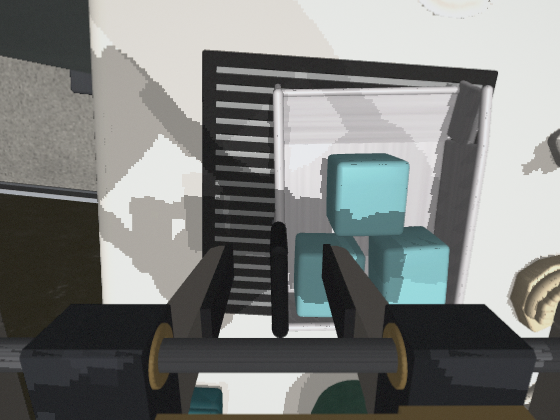

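Emit:
{"method": "drive_tool", "body": {
  "moves": [
    [[0.5,0,0,0,0,0,4],[0.5,0,0,0,0,0,4],[0.5,0,0,0,0,0,4],[0.5,0,0,0,0,0,4],[0.5,0,0,0,0,0,4],[0.5,0,0,0,0,0,4],[0.5,0,0,0,0,0,4],[0.5,0,0,0,0,0,4]]
  ]
}}

```text
t: 9.9
tool_pos: [0.473, -0.2473, 0.0711]
orientation: [[-0.108, 0.994, 0.0], [0.994, 0.108, -0.0], [-0.0, 0.0, -1.0]]
ft_force: [0.5, 0.7, 0.5]
opening: 0.0076
```

```bash
python3 - <<'E'
from h import *
s=log();print(s["tool_pos"],s["ft_force"],s["moment"],s["opening"])
c=get("wrist");save(c,"w8")
y=np.radians(6.25);X=np.array([np.cos(y),np.sin(y),0]);Y=np.array([-X[1],X[0],0]);g=np.array(s["tool_pos"])+[0,0,.019]
print(proj(c,[g+.02*np.array([0,0,1])+b*.021*Y for b in(-1,0,1)]))
E
```

```text
[ 0.473  -0.2473  0.0711] [0.5021 0.6579 0.5462] [ 0.0386 -0.0402  0.0256] 0.007573324447241871
[[278.0773 337.2292]
 [278.0696 297.9572]
 [278.0611 255.3835]]
```

View pics/w8.png

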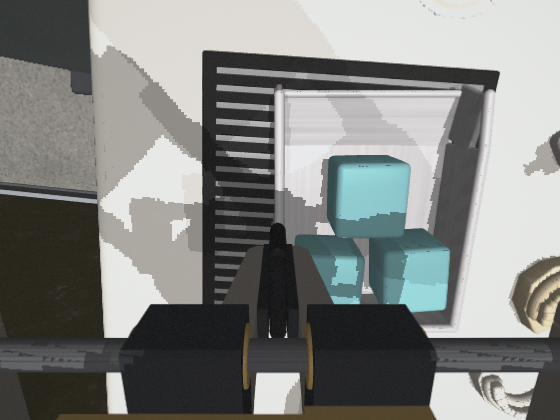

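```bash
python3 - <<'E'
from pour import *
B=Rz(BY)
p0=np.array([.473,-.2473,.0715])
lip0=np.r_[BOX,0]+B@np.array([-3,-62,0])*1e-3
q=np.array([-40.65,5,101,0,74,-47.])
prev=None
for th in [0,10,20,30,40,50,60,70,75,80,85]:
    lip=lip0.copy();lip[2]=.172-.022*min(th,45)/45
    p,R,Rt=pose(lip,BY,th)
    q2,c=ik(p,R,q,tries=1); 
    rows=np.linalg.norm(p-(prev if prev is not None else p))*1000
    print(th,np.round((p-p0)*1000,0),np.round(p,3),f"{c:.1e}",np.round(q2,0),np.round(np.abs(q2-q).max(),1),"wristc",np.round(p-R[:,2]*.322,2))
    q=q2;prev=p
E
```

```text
0 [-23. 253. 152.] [0.45  0.006 0.224] 1.8e-26 [-15. -11. 110.  -0.  81. -19.] 28.2 wristc [0.45 0.01 0.55]
10 [-24. 263. 163.] [0.449 0.016 0.235] 4.3e-22 [ -6. -11. 109. -10.  80.  -9.] 10.1 wristc [0.44 0.07 0.55]
20 [-25. 276. 172.] [0.448 0.029 0.243] 2.5e-21 [  2.  -9. 108. -20.  80.   2.] 10.5 wristc [0.44 0.14 0.55]
30 [-26. 291. 178.] [0.447 0.044 0.249] 8.1e-22 [ 11.  -5. 107. -30.  83.  12.] 10.0 wristc [0.44 0.2  0.53]
40 [-27. 308. 181.] [0.446 0.061 0.253] 5.5e-23 [ 18.   1. 105. -39.  87.  21.] 8.8 wristc [0.43 0.27 0.5 ]
50 [-29. 326. 184.] [0.444 0.079 0.255] 6.3e-25 [ 24.   7. 102. -46.  92.  28.] 7.3 wristc [0.43 0.32 0.46]
60 [-30. 345. 186.] [0.443 0.097 0.257] 3.4e-26 [ 29.  15.  99. -52.  98.  33.] 7.2 wristc [0.42 0.38 0.42]
70 [-31. 363. 185.] [0.442 0.116 0.256] 2.5e-23 [ 33.  22.  96. -58. 104.  38.] 7.7 wristc [0.42 0.42 0.37]
75 [-32. 373. 183.] [0.441 0.125 0.254] 5.5e-29 [ 35.  26.  94. -60. 107.  39.] 3.9 wristc [0.42 0.44 0.34]
80 [-33. 382. 180.] [0.44  0.134 0.252] 9.7e-27 [ 36.  30.  93. -63. 110.  41.] 4.0 wristc [0.42 0.45 0.31]
85 [-33. 390. 177.] [0.44  0.143 0.248] 5.2e-24 [ 37.  34.  91. -65. 113.  42.] 4.0 wristc [0.42 0.46 0.28]
```

Emit:
{"method": "drive_tool", "body": {
  "moves": [
    [[0,0,3,0,0,0,4],[0,0,8,0,0,0,4],[0,0,15,0,0,0,4],[0,0,24,0,0,0,4],[0,0,30,0,0,0,4],[0,0,32,0,0,0,4],[0,0,32,0,0,0,4]]
  ]
}}

```text
t: 10.53
tool_pos: [0.4734, -0.2477, 0.1042]
orientation: [[-0.108, 0.994, 0.002], [0.994, 0.108, -0.001], [-0.002, 0.001, -1.0]]
ft_force: [-1.0, -0.6, -2.6]
opening: 0.0076
```

```bash
python3 - <<'E'
from h import *
s=log();print(s["tool_pos"],s["ft_force"],s["moment"],s["opening"])
save(get("scene"),"s9");c=get("wrist");save(c,"w9")
E
```

```text
[ 0.4734 -0.2477  0.1042] [-1.0397 -0.5688 -2.6019] [-0.1221  0.223   0.0013] 0.007619476967097608
```

View pics/w9.png

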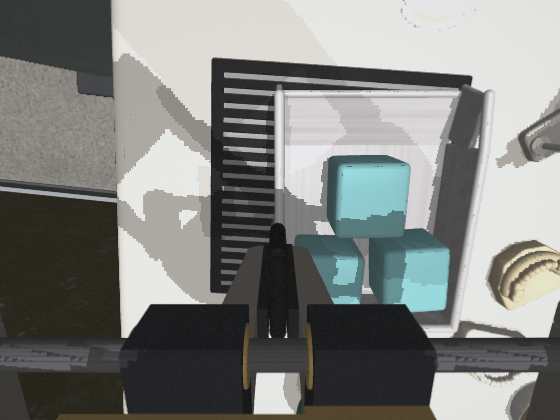

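Emit:
{"method": "drive_tool", "body": {
  "moves": [
    [[0,0,6,0,0,0,4],[0,0,20,0,0,0,4],[0,0,40,0,0,0,4],[0,0,62,0,0,0,4],[0,0,84,0,0,0,4],[0,0,104,0,0,0,4],[0,0,116,0,0,0,4],[0,3,120,0,0,0,4],[-1,12,120,0,0,0,4],[-3,30,120,0,0,-0.3,4],[-5,54,120,0,0,-0.5,4],[-8,82,120,0,0,-0.8,4],[-11,112,120,0,0,-1,4],[-13,142,120,0,0,-1.2,4],[-16,172,120,0,0,-1.5,4],[-18,200,120,0,0,-1.7,4],[-20,224,120,0,0,-1.9,4],[-22,241,120,0,0,-2.1,4],[-23,250,120,0,0,-2.1,4],[-23,253,120,0,0,-2.1,4]]
  ]
}}

```text
t: 12.3
tool_pos: [0.4485, 0.0076, 0.2215]
orientation: [[-0.074, 0.997, -0.003], [0.997, 0.074, 0.001], [0.001, -0.003, -1.0]]
ft_force: [-0.1, -1.0, -2.5]
opening: 0.0081
```

```bash
python3 - <<'E'
from h import *
s=log();print(s["tool_pos"],s["orientation"],s["ft_force"],s["moment"],s["opening"])
save(get("scene"),"s10");c=get("wrist");save(c,"w10")
E
```

```text
[0.4485 0.0076 0.2215] [[-0.0736  0.9973 -0.0027]
 [ 0.9973  0.0737  0.001 ]
 [ 0.0012 -0.0027 -1.    ]] [-0.1257 -0.9514 -2.4733] [-0.3067  0.1664 -0.1147] 0.008054601052833529
```

View pics/w10.png

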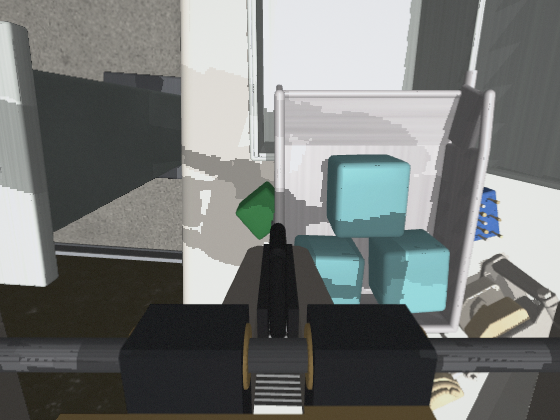

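View pics/s10.png

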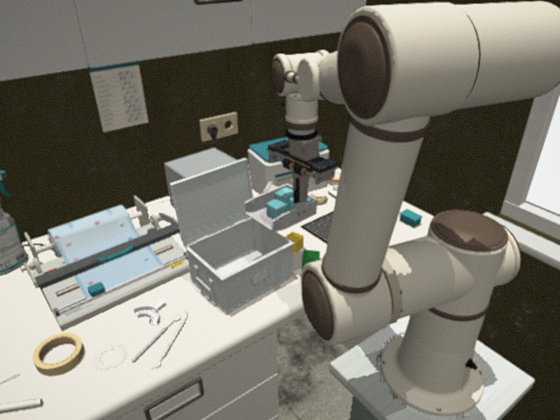

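Emit:
{"method": "drive_tool", "body": {
  "moves": [
    [[0,2,2,-2,-0.15,0,4],[-0.5,5,5.5,-5,-0.36,0,4],[-1,10,11,-10,-0.7,0,4],[-1.5,16,16,-15,-1.1,0,4],[-2,23,20,-20,-1.4,0,4],[-2.5,30,23,-25,-1.8,0,4],[-3,38,26,-29.9,-2.15,0,4],[-3,38,26,-29.9,-2.15,0,4],[-3,38,26,-29.9,-2.15,0,4]]
  ]
}}

```text
t: 13.15
tool_pos: [0.4467, 0.0442, 0.2479]
orientation: [[-0.064, 0.997, 0.035], [0.865, 0.073, -0.497], [-0.498, -0.002, -0.867]]
ft_force: [0.2, -1.4, -2.2]
opening: 0.0076
```

```bash
python3 - <<'E'
from h import *
s=log();print(s["joint_pos"],s["tool_pos"],s["ft_force"],s["moment"],s["opening"])
save(get("scene"),"s11");c=get("wrist");save(c,"w11")
E
```

```text
[ 10.6972  -4.7125 106.7804 -29.9083  82.8607  11.577 ] [0.4467 0.0442 0.2479] [ 0.224  -1.3522 -2.2205] [0.488  0.2423 0.0149] 0.007588622248418315
```

View pics/w11.png

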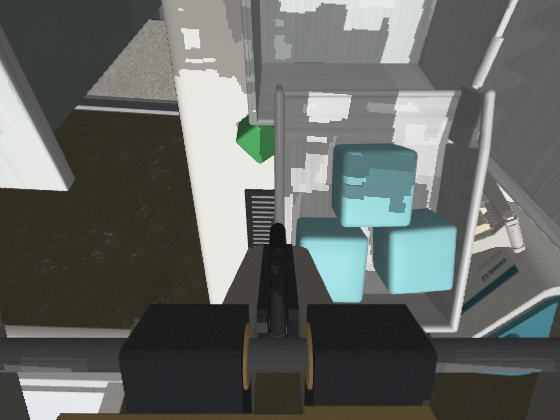

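View pics/s11.png

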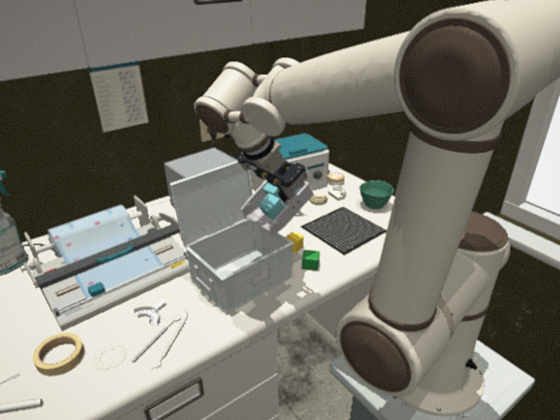

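Emit:
{"method": "drive_tool", "body": {
  "moves": [
    [[-0.3,4,1,-2.5,-0.18,0,4],[-0.5,8,2,-5,-0.36,0,4],[-0.8,12.5,2.5,-7.5,-0.54,0,4],[-1,17,3,-10,-0.7,0,4],[-1.5,21.5,4,-12.5,-0.9,0,4],[-2,26,4.5,-15,-1.1,0,4],[-2.5,30.5,5,-17.5,-1.3,0,4],[-3,35,6,-20,-1.4,0,4],[-3.2,40,6.5,-22.5,-1.6,0,4],[-3.5,44.5,7,-25,-1.8,0,4],[-3.5,44.5,7,-25,-1.8,0,4]]
  ]
}}

```text
t: 14.17
tool_pos: [0.4433, 0.0878, 0.2546]
orientation: [[-0.042, 0.998, 0.056], [0.572, 0.07, -0.817], [-0.819, -0.002, -0.574]]
ft_force: [-0.6, -1.3, -2.8]
opening: 0.008
```

```bash
python3 - <<'E'
from h import *
s=log();print(s["joint_pos"],s["tool_pos"],s["ft_force"],s["moment"],s["opening"])
save(get("scene"),"s12");c=get("wrist");save(c,"w12")
E
```

```text
[ 26.9798  11.063  100.7493 -49.1565  94.8582  30.8079] [0.4433 0.0878 0.2546] [-0.5602 -1.2924 -2.7918] [ 0.8079  0.2711 -0.0367] 0.007958480293476526
```

View pics/w12.png

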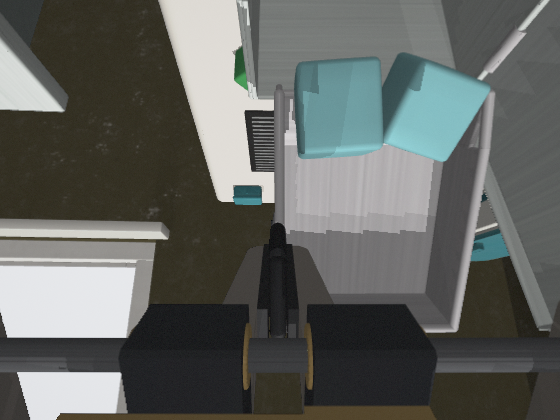

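View pics/s12.png

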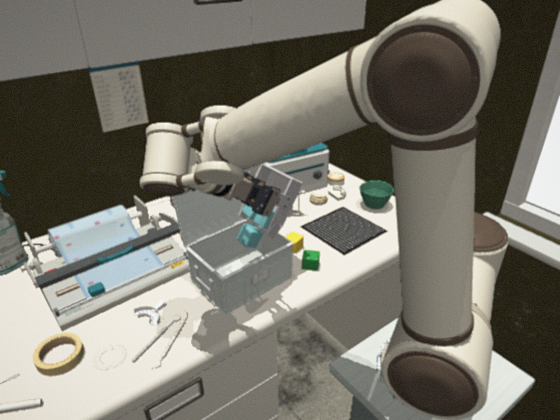

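Emit:
{"method": "drive_tool", "body": {
  "moves": [
    [[0,0,0,0,0,0,4],[0,0,0,0,0,0,4],[-0.3,4.7,0.5,-2.5,-0.18,0,4],[-0.5,9.5,1,-5,-0.36,0,4],[-0.8,14,1,-7.5,-0.54,0,4],[-1,18.5,1,-10,-0.7,0,4],[-1.2,23,0.5,-12.5,-0.9,0,4],[-1.5,27.5,0,-15,-1.1,0,4],[-1.5,27.5,0,-15,-1.1,0,4],[-1.5,27.5,0,-15,-1.1,0,4]]
  ]
}}

```text
t: 15.1
tool_pos: [0.442, 0.1157, 0.2558]
orientation: [[-0.024, 0.997, 0.067], [0.341, 0.072, -0.937], [-0.94, 0.0, -0.342]]
ft_force: [-0.2, 0.1, -2.4]
opening: 0.0079
```

```bash
python3 - <<'E'
from h import *
s=log();print(s["joint_pos"],s["tool_pos"],s["ft_force"],s["moment"],s["opening"])
save(get("scene"),"s13");c=get("wrist");save(c,"w13")
E
```

```text
[ 33.1377  22.2934  96.1162 -57.7859 103.7842  37.6461] [0.442  0.1157 0.2558] [-0.2486  0.1004 -2.4223] [0.9047 0.262  0.016 ] 0.007871480632570768
```

View pics/w13.png

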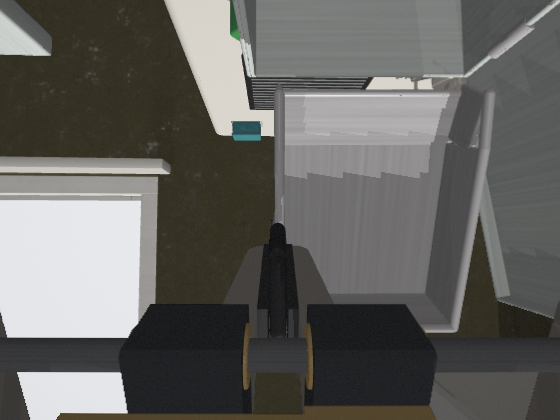

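View pics/s13.png

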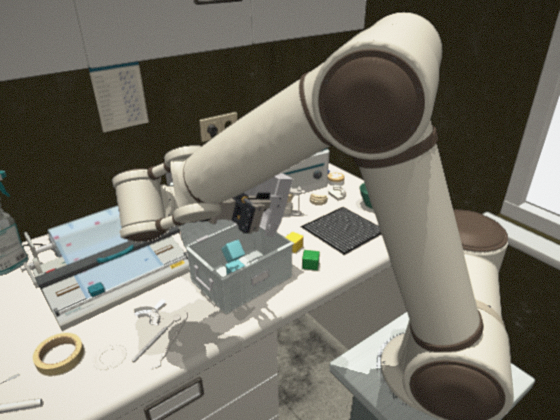

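Emit:
{"method": "drive_tool", "body": {
  "moves": [
    [[0.5,-9,0.5,5,0.36,0,4],[1,-18,1,10,0.71,0,4],[1.5,-27.5,0,15,1.07,0,4],[2,-37,-1,20,1.43,0,4],[3,-46,-2,25,1.8,0,4],[4,-55,-4,30,2.15,0,4],[4.5,-64,-5,35,2.5,0,4],[5,-72,-7,40,2.86,0,4],[5.5,-80,-10,45,3.2,0,4],[6,-87,-13,50,3.6,0,4],[6.5,-94,-17,55,3.9,0,4],[7,-100,-22,60,4.3,0,4],[7.5,-105,-27,65,4.66,0,4],[8,-110,-33,69.8,5,0,4],[8,-110,-33,69.8,5,0,4],[8,-110,-33,69.8,5,0,4]]
  ]
}}

```text
t: 16.53
tool_pos: [0.4494, 0.004, 0.2235]
orientation: [[-0.067, 0.998, 0.001], [0.998, 0.067, -0.004], [-0.004, 0.0, -1.0]]
ft_force: [0.1, 0.6, -2.0]
opening: 0.0076
```

```bash
python3 - <<'E'
from h import *
s=log();print(s["joint_pos"],s["tool_pos"],s["orientation"],s["ft_force"],s["moment"],s["opening"])
save(get("scene"),"s14");c=get("wrist");save(c,"w14");c=get("top");save(c,"t14")
i=c["img"];cv2.imwrite("pics/t14c.png",cv2.resize(i[170:270,170:290],None,fx=5,fy=5,interpolation=cv2.INTER_CUBIC))
E
```

```text
[-14.8086 -10.6943 110.0464  -0.2061  80.5516 -18.6127] [0.4494 0.004  0.2235] [[-0.0669  0.9978  0.0007]
 [ 0.9978  0.0669 -0.0039]
 [-0.0039  0.0005 -1.    ]] [ 0.1024  0.6409 -2.0112] [-0.0907  0.1888 -0.006 ] 0.007602718946406336
```

View pics/w14.png

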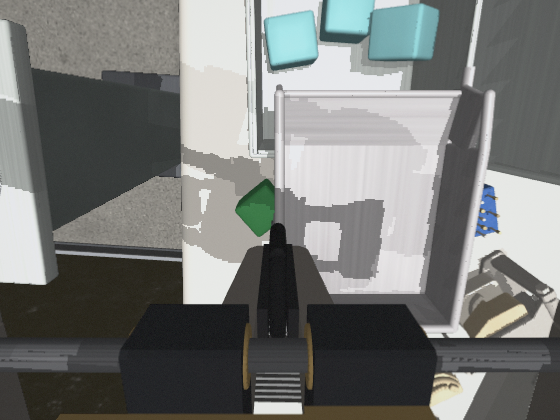

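View pics/t14c.png

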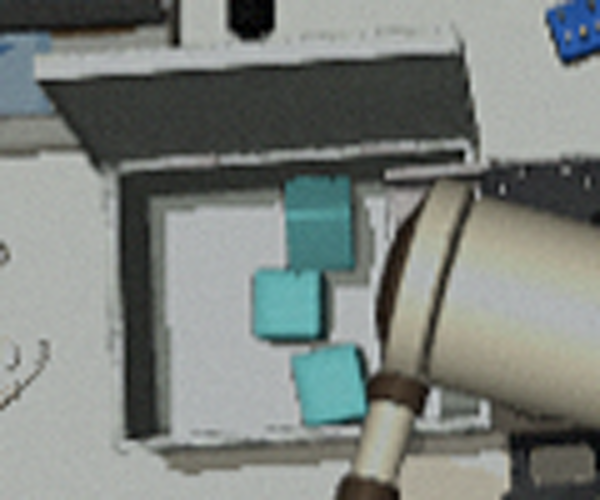

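View pics/s14.png

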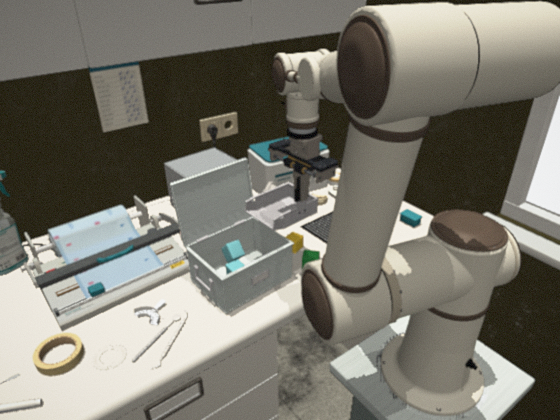

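Emit:
{"method": "drive_tool", "body": {
  "moves": [
    [[0,-10,0,0,0,0,4],[0.5,-30,0,0,0,-0.3,4],[1,-60,0,0,0,-0.6,4],[1.5,-95,0,0,0,-1,4],[2,-130,0,0,0,-1.3,4],[2.5,-165,0,0,0,-1.3,4],[3,-200,0,0,0,-1.3,4],[3.3,-225,-15,0,0,-1.3,4],[3.3,-237,-40,0,0,-1.3,4],[3.3,-237,-70,0,0,-1.3,4],[3.3,-237,-98,0,0,-1.3,4],[3.3,-237,-115,0,0,-1.3,4],[3.3,-237,-122,0,0,-1.3,4],[3.3,-237,-122,0,0,-1.3,4],[3.3,-237,-122,0,0,-1.3,4],[3.3,-237,-122,0,0,-1.3,4]]
  ]
}}

```text
t: 18.02
tool_pos: [0.4543, -0.232, 0.1029]
orientation: [[-0.049, 0.999, 0.003], [0.999, 0.049, -0.004], [-0.004, 0.003, -1.0]]
ft_force: [0.8, -0.1, -1.9]
opening: 0.0081
```

```bash
python3 - <<'E'
from h import *
s=log();print(s["joint_pos"],s["tool_pos"],s["orientation"],s["ft_force"],s["moment"],s["opening"])
save(get("scene"),"s15");c=get("wrist");save(c,"w15")
cv2.imwrite("pics/c15.png",cv2.resize(c["img"][40:340,190:510],None,fx=2.3,fy=2,interpolation=cv2.INTER_CUBIC)) if 0 else None
E
```

```text
[-40.5986   6.0444 108.1921  -0.0791  65.474  -43.3741] [ 0.4543 -0.232   0.1029] [[-0.049   0.9988  0.003 ]
 [ 0.9988  0.049  -0.0042]
 [-0.0044  0.0028 -1.    ]] [ 0.7859 -0.0824 -1.8887] [-0.103   0.1577 -0.0111] 0.008080442057341205
```

View pics/w15.png

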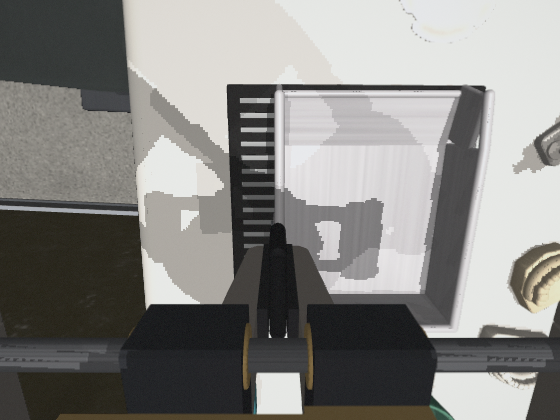

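View pics/s15.png

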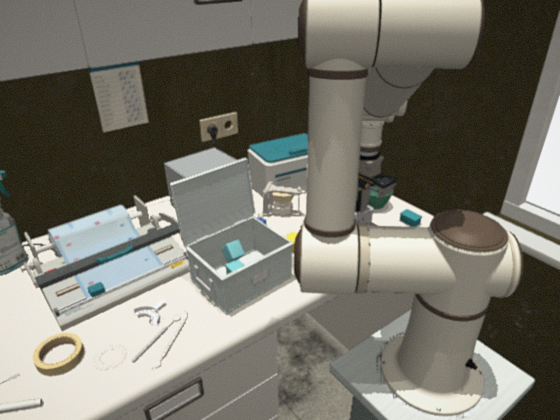

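```bash
python3 - <<'E'
from h import *
c=load("w15")
a=onz(c,(228,85),.004);b=onz(c,(485,86),.004);print(a,b,b-a)
d=(b-a)/np.linalg.norm(b-a);n=np.array([-d[1],d[0],0]);print((a+b)/2-.1*n)
# tray tab-side wall in this image, lip end outer corner expected from TCP
TCP=np.array([.4543,-.232,.1029]);y=np.radians(2.8);R=np.array([[np.cos(y),-np.sin(y),0],[np.sin(y),np.cos(y),0],[0,0,1]])
f=lambda v:TCP+R@(np.array(v)-[-.06,0,.066])
print(f([0,0,0]),proj(c,[f([-.061,.094,.014]),f([.061,.094,.014]),f([-.063,-.063,.045]),f([.063,-.063,.045])]))
E
```

```text
[ 0.4116 -0.1339  0.004 ] [ 0.6091 -0.1247  0.004 ] [0.1975 0.0092 0.    ]
[ 0.515  -0.2292  0.004 ]
[ 0.5142 -0.2291  0.0369] [[276.0205  89.8254]
 [467.2236  90.1291]
 [273.288  331.3675]
 [457.223  330.8097]]
```

Emit:
{"method": "drive_tool", "body": {
  "moves": [
    [[0,0,-10,0,0,0,4],[0,0,-20,0,0,0,4],[0,0,-26,0,0,0,4],[0,0,-29,0,0,0,4],[0,0,-30.5,0,0,0,4],[0,0,-31,0,0,0,4],[0,0,-31,0,0,0,4],[0,0,-31,0,0,0,4]]
  ]
}}

```text
t: 18.78
tool_pos: [0.4522, -0.2307, 0.0711]
orientation: [[-0.049, 0.999, -0.002], [0.999, 0.049, -0.0], [-0.0, -0.002, -1.0]]
ft_force: [-8.9, 4.4, 14.5]
opening: 0.0076
```

```bash
python3 - <<'E'
from h import *
s=log();print(s["tool_pos"],s["ft_force"],s["moment"],s["opening"])
E
```

```text
[ 0.4522 -0.2307  0.0711] [-8.8692  4.3945 14.5084] [0.8106 1.2274 0.0987] 0.007609320391346898
```

Emit:
{"method": "drive_tool", "body": {
  "moves": [
    [[0,0,1,0,0,0,4],[0,0,1,0,0,0,4],[0,0,0.5,0,0,0,4],[0,0,0.5,0,0,0,4]]
  ]
}}

```text
t: 19.12
tool_pos: [0.4531, -0.2314, 0.0711]
orientation: [[-0.048, 0.999, 0.0], [0.999, 0.048, -0.002], [-0.002, 0.0, -1.0]]
ft_force: [-2.9, 1.6, 7.9]
opening: 0.0084
```

```bash
python3 - <<'E'
from h import *
s=log();print(s["tool_pos"],s["orientation"],s["ft_force"],s["moment"],s["opening"])
E
```

```text
[ 0.4531 -0.2314  0.0711] [[-0.0482  0.9988  0.0002]
 [ 0.9988  0.0482 -0.0017]
 [-0.0017  0.0001 -1.    ]] [-2.935   1.5899  7.9082] [0.4276 0.6793 0.0295] 0.008380086087013372
```

Seated. Release, opening only moderately, and rise straight up.

Emit:
{"method": "drive_tool", "body": {
  "moves": [
    [[0,0,0,0,0,0,20],[0,0,0,0,0,0,30],[0,0,0,0,0,0,40],[0,0,0,0,0,0,50],[0,0,0,0,0,0,50],[0,0,10,0,0,0,50],[0,0,40,0,0,0,50],[0,0,80,0,0,0,50],[0,0,120,0,0,0,50],[0,0,160,0,0,0,50],[0,0,170,0,0,0,50],[0,0,170,0,0,0,50]]
  ]
}}

```text
t: 20.12
tool_pos: [0.4551, -0.2328, 0.2457]
orientation: [[-0.048, 0.999, 0.008], [0.999, 0.048, -0.008], [-0.008, 0.007, -1.0]]
ft_force: [-0.2, -0.2, -0.3]
opening: 0.0501
```

```bash
python3 - <<'E'
from h import *
s=log();print(s["t"],s["joint_pos"],s["tool_pos"],s["orientation"],s["opening"])
c=get("wrist");save(c,"w16")
cv2.imwrite("pics/c16.png",cv2.resize(c["img"][75:275,210:430],None,fx=3,fy=3,interpolation=cv2.INTER_CUBIC))
E
```

```text
20.1167 [-40.6227  -2.1992  99.7675  -0.0544  81.8022 -43.3852] [ 0.4551 -0.2328  0.2457] [[-0.0483  0.9988  0.0077]
 [ 0.9988  0.0484 -0.0079]
 [-0.0082  0.0073 -0.9999]] 0.0500675047752091
```

View pics/c16.png

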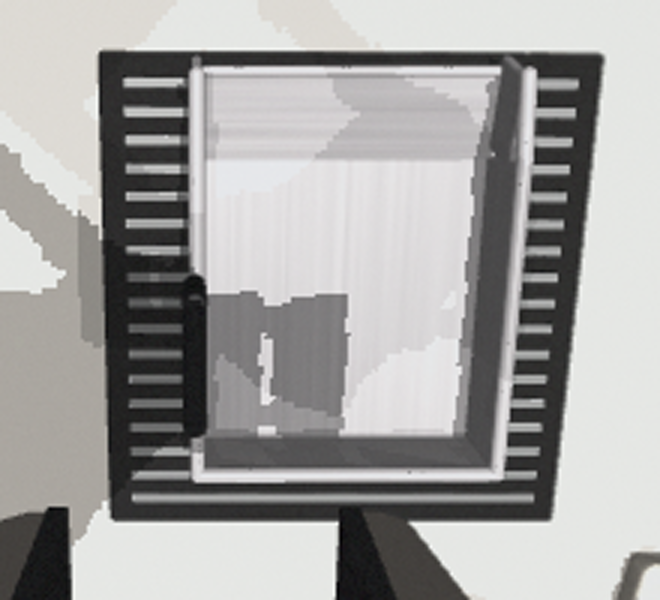

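Emit:
{"method": "drive_tool", "body": {
  "moves": [
    [[0,0,40,0,0,5,60],[0,10,80,0,0,12,70],[5,40,105,0,0,19,70],[20,75,107,0,0,26,70],[35,110,107,0,0,33,70],[50,145,107,0,0,40,70],[65,180,107,0,0,47,70],[80,215,107,0,0,54,70],[95,250,107,0,0,61,70],[110,285,107,0,0,68,70],[130,320,107,0,0,75,70],[150,355,107,0,0,82,70],[170,385,107,0,0,89,70],[187,405,107,0,0,91.4,70],[188.5,408.5,107,0,0,91.4,70],[188.5,408.5,107,0,0,91.4,70],[188.5,408.5,107,0,0,91.4,70],[188.5,408.5,107,0,0,91.4,70]]
  ]
}}

```text
t: 21.67
tool_pos: [0.641, 0.1761, 0.3468]
orientation: [[-0.997, -0.071, 0.0], [-0.071, 0.997, 0.0], [-0.0, 0.0, -1.0]]
ft_force: [-0.1, -0.7, 0.2]
opening: 0.0704
```

```bash
python3 - <<'E'
from h import *
s=log();print(s["t"],s["joint_pos"],s["tool_pos"],s["orientation"],s["opening"])
c=get("wrist");save(c,"w17");save(get("scene"),"s17");t=get("top");save(t,"t17")
print(proj(c,[[.6437,.1757,.2635]]))
i=t["img"];cv2.imwrite("pics/t17c.png",cv2.resize(i[170:270,300:440],None,fx=5,fy=5,interpolation=cv2.INTER_CUBIC))
w=load("w16");W=lambda u,v:(210+u/3,75+v/3)
P=[onz(w,W(*p),.05) for p in [(190,65),(537,68),(503,482),(194,480)]];print(P)
print("mat",np.mean([onz(w,W(*p),.004) for p in [(99,52),(604,54),(551,520),(112,520)]],0))
E
```

```text
21.6667 [  4.9689  20.0969  63.699    0.0019  96.1873 -89.0931] [0.641  0.1761 0.3468] [[-0.9975 -0.0708  0.0003]
 [-0.0708  0.9975  0.0001]
 [-0.0003  0.     -1.    ]] 0.07036409599308652
[[275.8836 218.808 ]]
[array([ 0.4474, -0.1385,  0.05  ]), array([ 0.5692, -0.1335,  0.05  ]), array([ 0.5786, -0.2891,  0.05  ]), array([ 0.456 , -0.2938,  0.05  ])]
mat [ 0.5153 -0.2288  0.004 ]
```

View pics/w17.png

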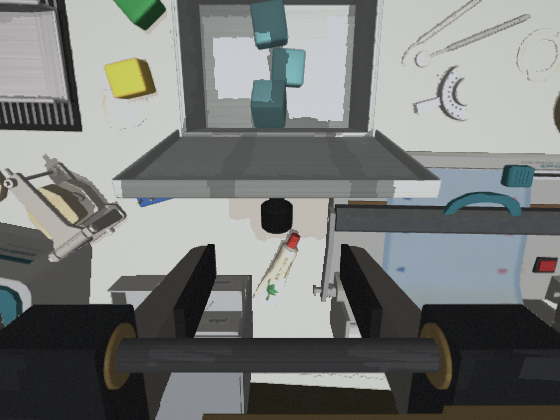

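View pics/t17c.png

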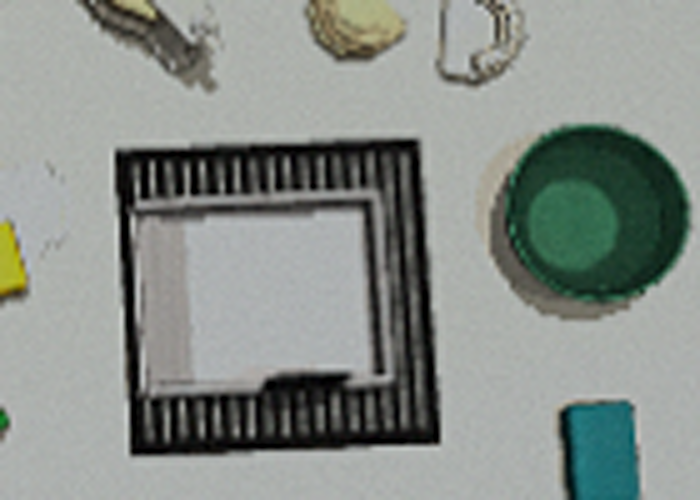

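View pics/s17.png

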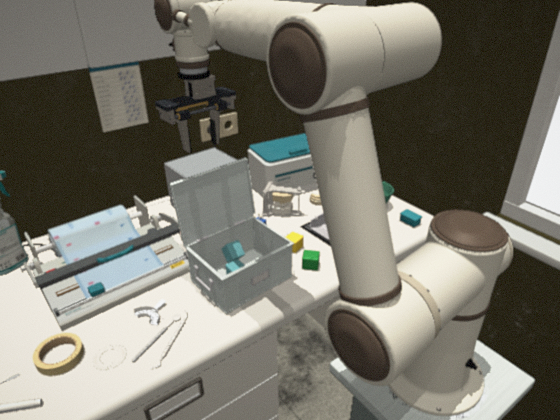

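Emit:
{"method": "drive_tool", "body": {
  "moves": [
    [[1.5,-0.7,-30,0,0,0,70],[1.5,-0.7,-60,0,0,0,70],[1.5,-0.7,-85,0,0,0,70],[1.5,-0.7,-100,0,0,0,70],[1.5,-0.7,-104,0,0,0,70],[1.5,-0.7,-104,0,0,0,70],[1.5,-0.7,-104,0,0,0,10],[1.5,-0.7,-104,0,0,0,10],[1.5,-0.7,-104,0,0,0,10],[1.5,-0.7,-104,0,0,0,10],[1.5,-0.7,-104,0,0,0,10],[1.5,-0.7,-104,0,0,0,10],[1.5,-0.7,-104,0,0,0,10],[1.5,-0.7,-104,0,0,0,10]]
  ]
}}

```text
t: 22.98
tool_pos: [0.6433, 0.1755, 0.2437]
orientation: [[-0.997, -0.072, 0.002], [-0.072, 0.997, -0.002], [-0.002, -0.002, -1.0]]
ft_force: [0.4, -4.5, 1.2]
opening: 0.0246
```

```bash
python3 - <<'E'
from h import *
s=log();print(s["t"],s["tool_pos"],s["orientation"],s["ft_force"],s["opening"])
E
```

```text
22.9833 [0.6433 0.1755 0.2437] [[-0.9974 -0.072   0.0021]
 [-0.072   0.9974 -0.0015]
 [-0.002  -0.0017 -1.    ]] [ 0.4454 -4.5157  1.1577] 0.024625541319503466
```

Emit:
{"method": "drive_tool", "body": {
  "moves": [
    [[-12.4,-0.9,4.3,0,0,0,10],[-25.2,-1.8,7.6,0,0,0,10],[-38.2,-2.7,9.7,0,0,0,10],[-51.3,-3.7,10.7,0,0,0,10],[-64.4,-4.6,10.6,0,0,0,10],[-77.5,-5.6,9.3,0,0,0,10],[-90.4,-6.5,6.8,0,0,0,10],[-103.1,-7.4,3.3,0,0,0,10],[-115.4,-8.3,-1.4,0,0,0,10],[-127.3,-9.1,-7.1,0,0,0,10],[-138.6,-9.9,-13.8,0,0,0,10],[-149.3,-10.7,-21.5,0,0,0,10],[-149.3,-10.7,-21.5,0,0,0,10]]
  ]
}}

```text
t: 24.07
tool_pos: [0.4922, 0.1648, 0.2205]
orientation: [[-0.997, -0.073, -0.0], [-0.073, 0.997, -0.002], [0.0, -0.002, -1.0]]
ft_force: [0.5, -4.8, -2.6]
opening: 0.0247
```

```bash
python3 - <<'E'
from h import *
s=log();print(s["t"],s["tool_pos"],s["orientation"],s["ft_force"],s["opening"])
save(get("scene"),"s18")
E
```

```text
24.0667 [0.4922 0.1648 0.2205] [[-0.9974 -0.0725 -0.0002]
 [-0.0725  0.9974 -0.0018]
 [ 0.0003 -0.0018 -1.    ]] [ 0.4569 -4.8301 -2.556 ] 0.02469211235516832
```

View pics/s18.png

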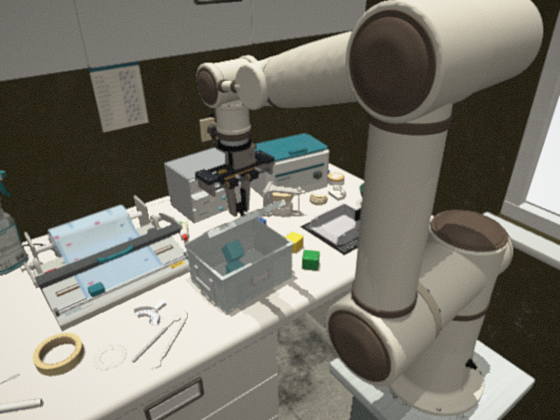

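Emit:
{"method": "drive_tool", "body": {
  "moves": [
    [[-10,-0.7,-8.6,0,0,0,10],[-19.2,-1.4,-18.1,0,0,0,10],[-27.5,-2,-28.3,0,0,0,10],[-34.9,-2.5,-39.2,0,0,0,10],[-41.4,-3,-50.7,0,0,0,10],[-46.8,-3.4,-62.7,0,0,0,10],[-49,-3.5,-69,0,0,0,10],[-51.1,-3.7,-75,0,0,0,10],[-53,-3.8,-82,0,0,0,10],[-54,-3.9,-86.5,0,0,0,10],[-54,-3.9,-88,0,0,0,10],[-54,-3.9,-88,0,0,0,10]]
  ]
}}

```text
t: 25.12
tool_pos: [0.44, 0.1612, 0.135]
orientation: [[-0.997, -0.073, 0.001], [-0.073, 0.997, -0.001], [-0.001, -0.001, -1.0]]
ft_force: [-4.7, -6.0, 6.6]
opening: 0.0247
```

```bash
python3 - <<'E'
from h import *
s=log();print(s["t"],s["tool_pos"],s["orientation"],s["ft_force"],s["opening"])
save(get("scene"),"s19");save(get("wrist"),"w19")
E
```

```text
25.1167 [0.44   0.1612 0.135 ] [[-0.9973 -0.0728  0.0012]
 [-0.0728  0.9973 -0.0013]
 [-0.0011 -0.0014 -1.    ]] [-4.7223 -5.9853  6.5911] 0.02466540105004743
```

View pics/s19.png

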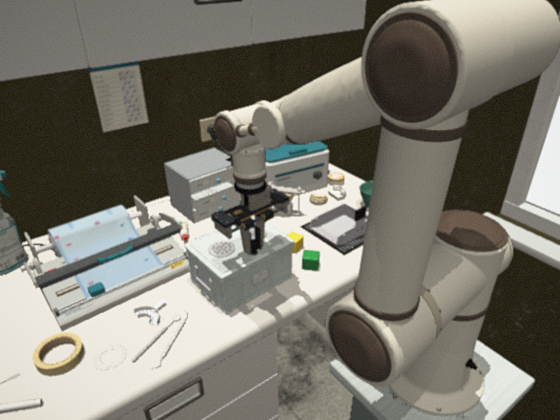

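View pics/w19.png

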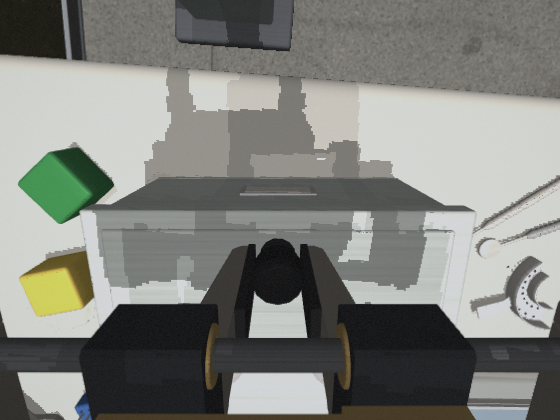

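Emit:
{"method": "drive_tool", "body": {
  "moves": [
    [[0,0,-1.5,0,0,0,10],[0,0,-1.5,0,0,0,10],[0,0,0,0,0,0,30],[0,0,0,0,0,0,50],[0,0,0,0,0,0,60],[0,0,0,0,0,0,60],[0,0,10,0,0,0,60],[0,0,40,0,0,0,60],[0,0,80,0,0,0,60],[0,0,120,0,0,0,60],[0,0,150,0,0,0,60],[0,0,160,0,0,0,60],[0,0,160,0,0,0,60],[0,0,160,0,0,0,60]]
  ]
}}

```text
t: 26.38
tool_pos: [0.4396, 0.162, 0.2934]
orientation: [[-0.997, -0.073, 0.001], [-0.073, 0.997, 0.001], [-0.001, 0.001, -1.0]]
ft_force: [-0.8, -0.4, -0.9]
opening: 0.0598
```

```bash
python3 - <<'E'
from h import *
s=log();print(s["t"],s["tool_pos"],s["ft_force"],s["opening"])
w=get("wrist");t=get("top");sc=get("scene");save(w,"w20");save(t,"t20");save(sc,"s20")
cv2.imwrite("pics/c20.png",cv2.resize(sc["img"][160:320,180:400],None,fx=3.6,fy=3.6,interpolation=cv2.INTER_CUBIC))
E
```

```text
26.3833 [0.4396 0.162  0.2934] [-0.8092 -0.4148 -0.8644] 0.0598433871419786
```

View pics/c20.png

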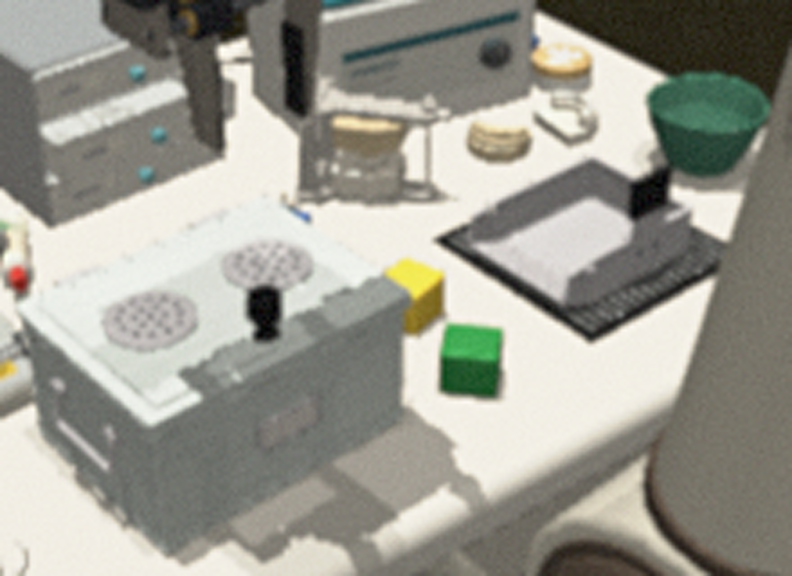

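View pics/w20.png

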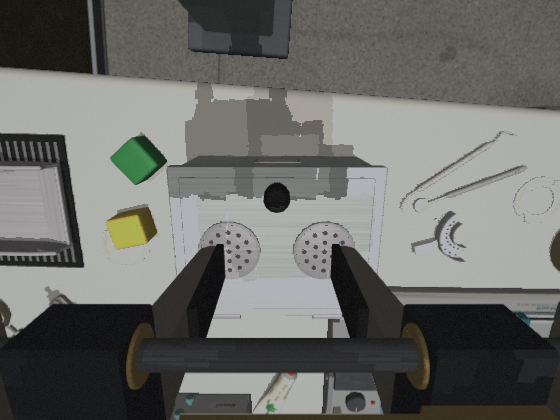

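View pics/t20.png

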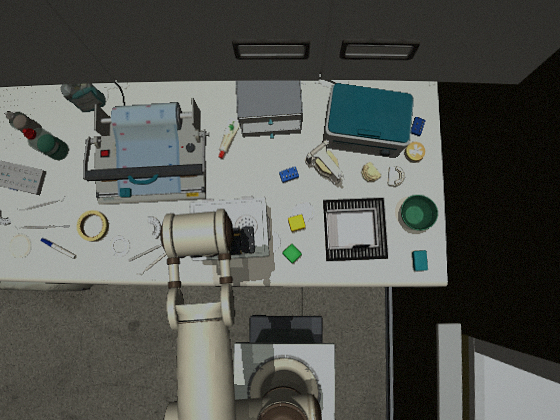

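```bash
python3 - <<'E'
from h import *
print(order.hand_in())
E
```

```text
the job is handed in; nothing more can be done
None
```

I opened the lid by its knob, carried the scoop tray by its tab to the box and tipped all three blocks in. I then stood the empty tray upright on the mat, shut the lid and handed in at about 26.5 s. No verdict was given.

**Last checks:**
- **Blocks:** before I shut the lid, the wrist and top pictures showed all three inside the box. One was leaning by the hinge wall, below the rim. The tray was empty.
- **Tray:** it stands upright. By the wrist camera its centre is about 2–3 mm from the mat's centre in x and under 1 mm in y. The mat's centre itself read 4–5 mm apart in x between the wrist and top cameras, and I trusted the wrist one.
- **Lid:** the grip height at closing was 0.135 m, the same as when I first gripped the shut lid. The final scene picture matches the first, with the lid's edges and knob in the same places.
- **Forces:** the highest wrist force I read was about 15 N down as the tray touched the mat, which I eased off before letting go.
- **Other objects:** the last pictures show the other things where they were, and the gripper holding clear about 0.13 m above the knob. I compared them by eye rather than measuring each one.

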